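# Wedge the tin battleship into its dovetail holding stand

### The job

Mount the tin battleship on the steel holding stand for repair: first lift the lead horse out of the stand's dovetail way and stand it upright on the wooden board beside the stag, then slide the ship's dovetail foot, bow first, along the tapering way and push it firmly, spreading the sprung rail, until it wedges tight and goes no further, and let go. Leave everything else where it is.

Things in the scene. Friction and masses are not known exactly. Their poses are not given: they have to be found in the camera images.
- ship: Loose grey tin battleship, 180 mm long, about 0.38 kg, standing on its steel dovetail foot at any heading within 1.5 rad of ahead. Origin: middle of the foot's underside; x to the bow, z up. Foot 110 mm long (x -55 to +55), 9 mm high, its bottom 51.6 mm wide at the stern end, 40 at x = 0, 28.4 at the bow end; flanks lean in 30 deg, so its top is 10.4 mm narrower.
- ship_grip (a point): Where to grip the ship: middle of the hull, 36 mm above its origin, axes as the ship's. Hull sides are parallel, 40 mm apart, from x = -62 to +45 mm; the hull spans 16 to 46 mm above the foot's underside, on a neck 18 mm wide. Funnels and bridge along the middle reach 70 mm above the underside; the bow tip is at x = +95 mm.
- ship_tang (a point): Middle of the flat end face of the steel tang that sticks out aft of the ship's foot, under the stern and 10 mm beyond it: 95 mm behind the ship's origin, 9 mm above it. Tang 20 mm wide, from 4 to 14 mm above the foot's underside: smooth, the place to push forward; pushing higher, on the hull, tips and jams it.
- stand: Fixed steel stand, plate 190 (x) x 94 (y) x 8 mm; origin under its middle on the bench. Two rails at x = -20 to +95 mm form a dovetail way narrowing to +x; x = -95 to -20 mm is a bare apron before its wide mouth. Width at the plate 51.6 mm at the mouth, 40 at x = 35, 27.5 at the far end; 10.4 mm narrower at the rails' lips. Rails reach 11 mm above the plate, 15 mm wide.
- home (a point): Middle of the way on the plate's top (8 mm above the bench), 35 mm to +x of the stand's middle, axes as the stand's: where the ship's origin is when its foot just meets both rails (foot and way have the same taper, 6 deg a side). Way of waxed steel, friction about 0.15. A firm push of 10 to 20 N carries it 8 to 15 mm further, spreading the sprung gib until that nears its stop; friction holds it wedged.
- entry (a point): Point on the plate's top, 70 mm to -x of home: with the ship's origin here and its bow to +x, the foot can be lowered from above onto the plate between the rails (about 2 mm free each side). Less than 60 mm from home it is held under the lips and can only slide.
- gib (a joint): Travel of the gib, the rail on the stand's +y side, outward (to the stand's +y) in m: 0 when free, at most 0.003 (its stop). Leaf springs push it back with 0.3 N plus 0.7 N for each mm. A wedged ship keeps it pushed out, by 1 mm for each 4.8 mm of ship travel past home.
- gib_mid (a point): Point on top of the gib, halfway along the ship's foot, 20 mm to the stand's +y of home; moves with the gib. Axes as the stand's.
- rail: The way's plain rail on the stand's -y side, fixed to the stand. Origin at point home.
- horse: Loose flat cast lead horse, 0.16 kg, standing at the way's mouth on the stand, length along the way. Origin: middle of its base's underside; x to the head, y across its thickness. Base 60 x 20 x 5 mm. Body 8 mm thick in y, x = -26 to +22, z = 31 to 53 mm, open above; neck and head at x = +10 to +45 mm reach z = 77 mm. Grip across the body, about x = -8, z = 43 mm.
- stag: Loose flat cast lead stag, bystander, like the horse but with antlers, 97 mm tall, base 60 x 20 x 5 mm, standing on the board, length roughly along the board's x. Origin: middle of its base's underside; x to its head. Its place along the board's y varies; one side of it has room for the horse.
- board: Dark wooden board, fixed, 90 mm (x) by 170 mm (y), 10 mm thick; origin under its middle, on the bench.
- loupe: Brass jeweller's loupe, bystander, 48 mm across, 45 mm tall; origin in the middle of its underside.
- clip: Blued spring clip on a 55 mm square wooden foot, pinching a tin propeller upright, 135 mm tall, bystander; origin in the middle of its underside.
- jig: Steel bending jig, bystander, fixed, plate 100 (x) x 60 (y) x 16 mm with two pins and a fence up to 61 mm tall; origin in the middle of its underside.
- tin: Round tin, bystander, 54 mm across, 70 mm tall; origin in the middle of its underside.
Things that resemble listed ones, but are neither listed nor needed, are in the scene too. What is shaped like the ship but blue is not meant. Of the things that look like the stand, take the one that is nearest to the robot's base at the start.

How it is judged (in metres and radians):
On the way, in this order (a step that is already met when the one before it is completed fails the run):
1. the horse stands upright on the board, let go (x of horse in the frame of board between -0.035 and 0.035 m and y of horse in the frame of board between -0.08 and 0.08 m and z of horse in the frame of board between 0.007 and 0.013 m and angle between horse's own z axis and vertical below 0.1 rad and linear speed of horse below 0.02 m/s and contact force between horse and the fingers below 0.05 N), for 0.2 s.
2. the ship is wedged tight in the way, spreading the gib (x of ship in the frame of home between 0 and 0.02 m and y of ship in the frame of home between -0.005 and 0.005 m and z of ship in the frame of home between -0.003 and 0.003 m and angle between the x axis of ship and the x axis of stand, either way round below 0.04 rad and angle between ship's own z axis and vertical below 0.05 rad and linear speed of ship below 0.01 m/s and value of joint gib above 0.0012 m), for 0.1 s.
At the end, for the whole second after the job is handed in: Horse at rest, upright (0.1 rad) on the board, its middle within 35 mm (x) and 80 mm (y) of the board's. Ship flat in the way, bow to the narrow end, at rest, origin 0 to 20 mm past home, in line within 5 mm and 0.04 rad, holding the gib out by over 1.2 mm (all of step 1 and all of step 2); the robot touches nothing.
It fails at once if the loupe is moved more than 20 mm or tipped (distance of loupe from where it was at the start of the episode above 0.02 m or angle between loupe's own z axis and vertical above 0.4 rad).
It fails at once if the propeller clip is moved more than 20 mm or tipped (distance of clip from where it was at the start of the episode above 0.02 m or angle between clip's own z axis and vertical above 0.4 rad).
It fails at once if the stag is moved more than 20 mm or tipped (distance of stag from where it was at the start of the episode above 0.02 m or angle between stag's own z axis and vertical above 0.4 rad).
It fails at once if the paint tin is moved more than 20 mm or tipped (distance of tin from where it was at the start of the episode above 0.02 m or angle between tin's own z axis and vertical above 0.4 rad).
It also fails if it takes over 72 s, if anything falls off the work surface, if the arm or the gripper's body presses on something with over 40 N, if the wrist force passes 120 N, or if a joint passes its speed limit or range.

### The arm

A 6-joint arm with a two-finger parallel gripper is mounted at the origin on the work surface. World frame = base frame: x ahead of the robot, y to its left, z up, the work surface at z = 0. Lengths are in mm, angles in rad, forces in N, time in s.
With the tool pointing down it reaches from about 350 to 775 mm from the base axis. Payload 7.3 kg.
Tool frame: the origin (TCP) lies at the very end of the fingers, on their centre line; the grasp point (between the pads) lies 19 mm behind it; x points along the fingers, y is the direction in which the jaws open and shut, and the axes are right-handed (so a half turn about x gives the same grasp; the last joint's range is limited). The gripper opens to 92 mm and grips with 3 to 60 N. Pads are 19 mm wide; open, the fingers measure 130 mm over their backs; the gripper's body (75 mm by 190 mm) begins 47 mm behind the grasp point.
Start: joints at [1.137, 0.342, 1.524, -0, 1.275, -0.146], TCP at [149.003, 503.431, 226.741] pointing down, gripper open.
Joint ranges: [-2.53, 2.53], [-0.77, 2.02], [0.04, 2.7], [-1, 4.14], [0.28, 2.66], [-3.11, 3.11]. Speed limits (rad/s): [2.57, 2.57, 3.14, 3.14, 3.14, 3.14].

### API

Orientations are given as [roll, pitch, yaw] about the fixed x, y, z axes, in that order (R = Rz(yaw) Ry(pitch) Rx(roll)).
In Python, from plant import sensors, capture, bot gives the robot as it stands.
- The arm moves only by the shell command python3 -m crank 'ROWS' [OPENING]. ROWS is JSON, a list of rows, each an object of numbers: "dx", "dy", "dz": the shift along the tool's x, y, z in cm; "spin": the turn about the tool's x in rad. A call has 1 to 20 rows; each row is the pose to reach, as a shift and turn from the pose commanded when the call began, along the tool's axes at that moment; what a row does not reach only later rows make up. A row lasts 1/12 s, in which the tool goes at most 41.7 mm and 7.16 degrees, less where a joint would pass 70% of its speed; a pose out of reach is approached as far as the arm can. A call with a gripper value outside its range is refused whole. OPENING is the opening in per cent of the stroke, from 0 (shut) to 100 (fully open), set as the call begins (- or left out, the last holds). The fingers move at their own pace and stop on an object; the grip force is fixed at half the most. Time passes only in rows, so rows that repeat a pose let the fingers close. It gives the time, the measured TCP pose, the force and the opening at its end, in the units of the state.
- sensors.get_obs(): the state, without advancing time (a new reading comes with each control period).
- capture(name): name is "scene" or "top" or "wrist"; returns a dict with "frame" (384x512x3 uint8, blue, green, red), "vfov" (degrees; the focal length in pixels is half the picture's height over the tangent of half this angle, whatever the lens; pixels are square), "cx", "cy" (the principal point, pixels), "view" (4x4, takes a point from world to camera coordinates); the wrist camera has in their place "mount" (4x4, takes a point from camera to tool coordinates, whose origin is the TCP and whose axes are the tool frame's). Camera axes: x right, y down, z forward; pixel columns grow to the right and rows downward; lengths in mm; the calibration is good to about 2 mm. A picture is of the moment at which its call begins: read the wrist's pose just before it. There is no depth.
- bot.close_job(): hands the job in, once; it reports no verdict.
The state is a dict: "time": time; "joint_positions": joint angles; "dq": joint speeds; "tau": joint torques, N m; "tool_pos": TCP position; "tcp_rot": TCP orientation; "contact_force": force on the tool from outside, world axes, zero at the start; "moment": the same for the moment, N m; "grip_width": finger opening in mm.
Only numpy, scipy, OpenCV 4.12 (cv2) and the standard library are available. Lean on these libraries where they do the work, as an engineer would, in place of code of your own. Each camera call takes 0.05 s, during which the arm holds its last target.

## Working session

There is one attempt and no reset: what is moved stays moved. The work goes in short steps, Python scripts to look and compute and a shell command to move; the robot and the scene stay as the last step left them, time stands still between calls to the robot, and variables do not carry over. Pictures are saved under pics/ and viewed, and the job is handed in when it is done.

```bash
ls; mkdir -p pics; python3 - <<'E'
from plant import sensors, capture, bot
import cv2,numpy as np
o=sensors.get_obs();print(o)
for n in("scene","top","wrist"):
    c=capture(n);cv2.imwrite(f"pics/{n}0.png",c["frame"]);print(n,{k:v for k,v in c.items() if k!="frame"})
E
```

```text
pics
{'time': 0.0, 'joint_positions': array([ 1.13703202e+00,  3.42679456e-01,  1.52501723e+00, -4.46404993e-06,
        1.27539423e+00, -1.45996719e-01]), 'dq': array([ 3.26125490e-06,  6.14397339e-04, -8.14733322e-04,  7.71446363e-04,
        1.72696082e-03,  1.70724128e-03]), 'tau': array([-1.50034080e-03, -4.31252396e+01, -2.44221425e+01,  7.14628561e-02,
        5.61212772e-02, -1.30061912e-04]), 'tool_pos': array([148.80705463, 503.04541666, 226.0673433 ]), 'tcp_rot': array([-1.71394393,  1.56929805, -2.00171021]), 'contact_force': array([-0.37183673, -0.58523416,  0.19650289]), 'moment': array([-0.00182892,  0.00437122,  0.0146013 ]), 'grip_width': 91.75670816802068}
scene {'vfov': 46.7017071095471, 'cx': 258.9481020152101, 'cy': 189.07683932350864, 'view': array([[-7.92599014e-01,  6.09541346e-01,  1.56891788e-02,
         3.51791596e+02],
       [ 3.87565335e-01,  5.23489649e-01, -7.58783038e-01,
        -1.89670776e+02],
       [-4.70722757e-01, -5.95330106e-01, -6.51154475e-01,
         1.70170409e+03],
       [ 0.00000000e+00,  0.00000000e+00,  0.00000000e+00,
         1.
[... 186 characters left out ...]
2e+01],
       [-9.83721826e-01,  2.41756331e-02, -1.78064337e-01,
         5.21569067e+02],
       [ 1.78236117e-01,  5.12967722e-03, -9.83974376e-01,
         1.38911605e+03],
       [ 0.00000000e+00,  0.00000000e+00,  0.00000000e+00,
         1.00000000e+00]])}
wrist {'vfov': 60.11066780245956, 'cx': 254.06297785004023, 'cy': 195.5532456909541, 'mount': array([[-1.01348527e-03, -3.03200240e-01,  9.52926329e-01,
        -1.58153238e+02],
       [ 9.99999486e-01, -3.25461947e-04,  9.59995099e-04,
         1.04654141e+00],
       [ 1.90705140e-05,  9.52926812e-01,  3.03200414e-01,
        -8.15983244e+01],
       [ 0.00000000e+00,  0.00000000e+00,  0.00000000e+00,
         1.00000000e+00]])}
```

View pics/scene0.png

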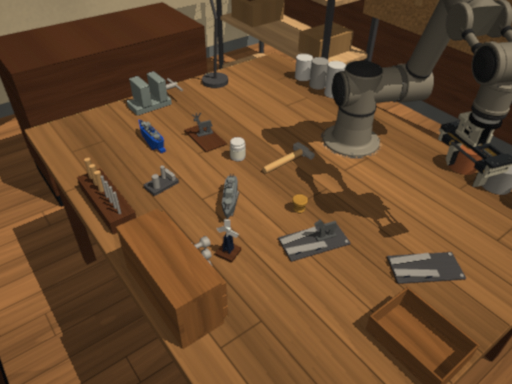

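View pics/top0.png

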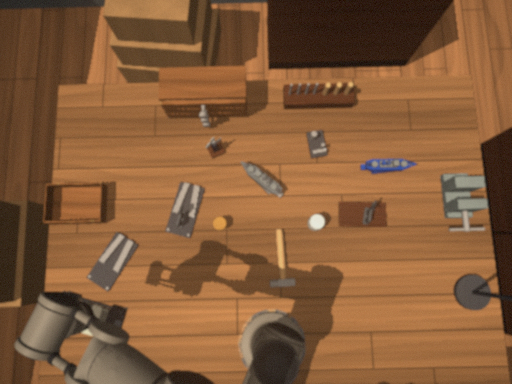

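View pics/wrist0.png

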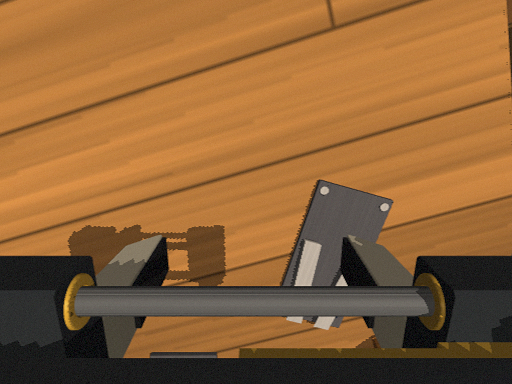

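```bash
cat > h.py <<'E'
from plant import sensors, capture, bot
import cv2,numpy as np
from scipy.spatial.transform import Rotation as R
def tool():
    o=sensors.get_obs();T=np.eye(4);T[:3,:3]=R.from_euler('xyz',o['tcp_rot']).as_matrix();T[:3,3]=o['tool_pos'];return T,o
def snap(n):
    T,o=tool();c=capture(n)
    c['c2w']=T@c['mount'] if n=='wrist' else np.linalg.inv(c['view'])
    h=c['frame'].shape[0];c['f']=h/2/np.tan(np.radians(c['vfov'])/2);return c
def ray(c,u,v,z):
    d=c['c2w'][:3,:3]@np.array([(u-c['cx'])/c['f'],(v-c['cy'])/c['f'],1]);p=c['c2w'][:3,3]
    return p+d*(z-p[2])/d[2]
def proj(c,P):
    q=np.linalg.inv(c['c2w'])@np.append(P,1);return q[:2]/q[2]*c['f']+[c['cx'],c['cy']]
def tri(c1,p1,c2,p2):
    A=[];b=[]
    for c,(u,v) in((c1,p1),(c2,p2)):
        d=c['c2w'][:3,:3]@np.array([(u-c['cx'])/c['f'],(v-c['cy'])/c['f'],1]);d/=np.linalg.norm(d)
        M=np.eye(3)-np.outer(d,d);A.append(M);b.append(M@c['c2w'][:3,3])
    return np.linalg.lstsq(np.vstack(A),np.hstack(b),rcond=None)[0]
def crop(c,x0,y0,w,h,k,name):
    cv2.imwrite(name,cv2.resize(c['frame'][y0:y0+h,x0:x0+w],None,fx=k,fy=k,interpolation=cv2.INTER_CUBIC))
E
python3 - <<'E'
from h import *
c=snap("top")
for n,p in dict(standA=(185,209),standB=(113,262),ship=(263,179),blue=(388,166),board=(363,214),loupe=(220,223),tin=(317,222),clip=(215,147),jig=(317,143)).items():
    q=ray(c,*p,10);print(n,q.round(),np.hypot(*q[:2]).round())
crop(c,80,130,200,150,4,"pics/topA.png");crop(c,290,120,120,120,5,"pics/topB.png")
s=snap("scene");crop(s,190,160,180,130,4,"pics/scA.png");crop(s,170,90,110,80,6,"pics/scB.png")
E
```

```text
standA [473. 301.  10.] 560.0
standB [289. 555.  10.] 626.0
ship [577.  15.  10.] 577.0
blue [ 614. -447.   10.] 760.0
board [ 439. -342.   10.] 557.0
loupe [419. 174.  10.] 453.0
tin [ 414. -175.   10.] 449.0
clip [703. 190.  10.] 728.0
jig [ 709. -190.   10.] 734.0
```

View pics/topA.png

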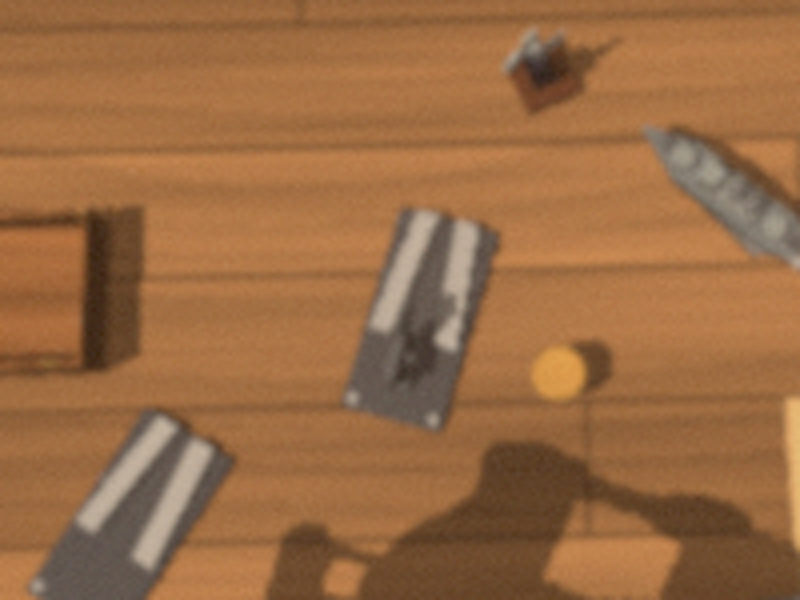

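View pics/topB.png

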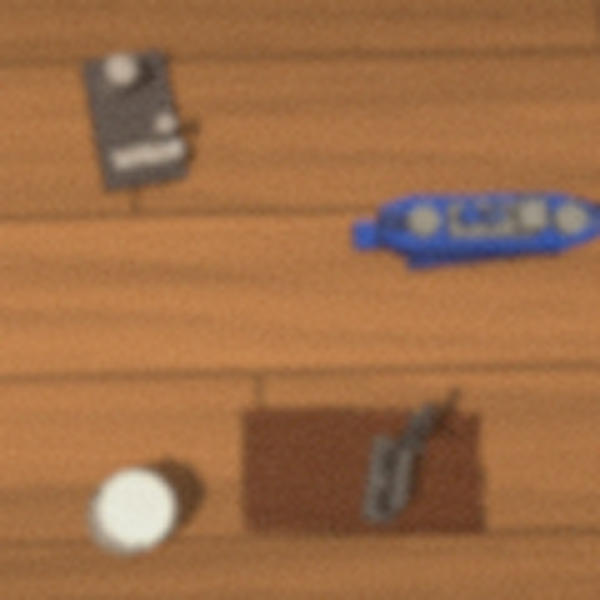

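View pics/scA.png

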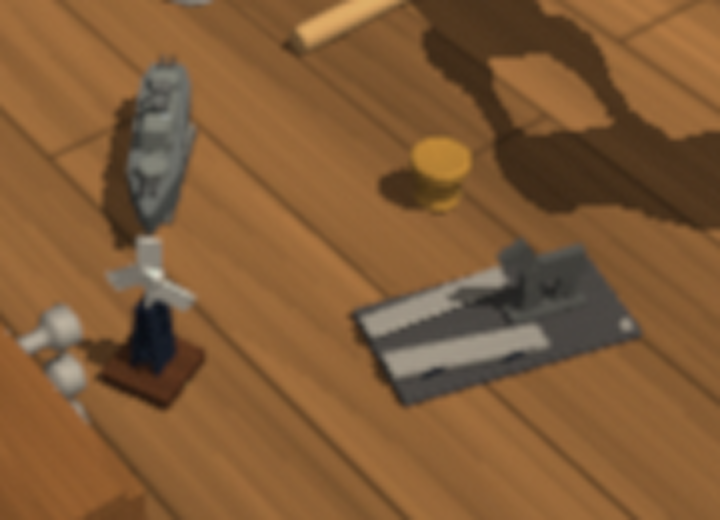

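View pics/scB.png

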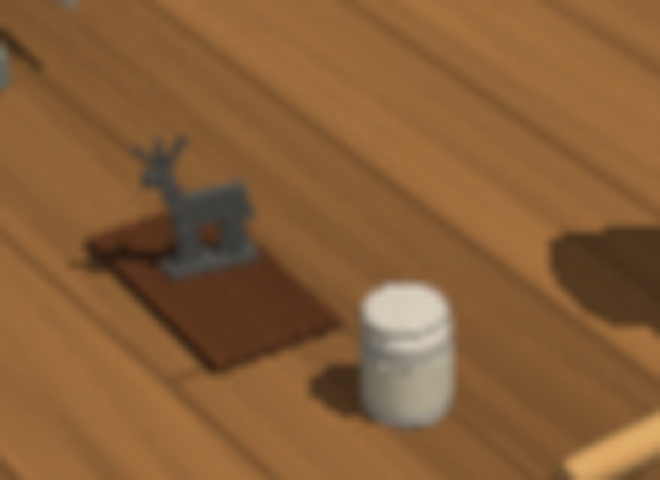

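```bash
python3 - <<'E'
from h import *
c=snap("top")
P=[ray(c,80+u/4,130+v/4,8) for u,v in((405,208),(498,235),(440,430),(347,402))]
print(np.round(P,1)); C=np.mean(P,0);print("stand",C)
d=(P[0]+P[1]-P[2]-P[3])/2;print("head",np.arctan2(d[1],d[0]),np.linalg.norm(d))
T,o=tool();print(T.round(3),o['time'])
# horse line, ship ends
for n,p,z in(("bow",(80+645/4,130+125/4),40),("stern",(285,194),40)):print(n,ray(c,*p,z))
B=[ray(c,290+u/5,120+v/5,10) for u,v in((243,410),(480,412),(485,533),(245,530))];print(np.round(B,1),np.mean(B,0))
E
```

```text
[[573.5 315.5   8. ]
 [546.1 229.9   8. ]
 [369.3 282.3   8. ]
 [396.4 366.3   8. ]]
stand [471.33307639 298.50448946   8.        ]
head -0.283902448991448 184.29314559341358
[[-0.00000e+00  2.84000e-01  9.59000e-01  1.48954e+02]
 [-0.00000e+00  9.59000e-01 -2.84000e-01  5.03316e+02]
 [-1.00000e+00 -0.00000e+00 -0.00000e+00  2.26502e+02]
 [ 0.00000e+00  0.00000e+00  0.00000e+00  1.00000e+00]] 0.3
bow [638.17186571  92.36215719  40.        ]
stern [513.78652595 -61.59572791  40.        ]
[[ 484.8 -257.1   10. ]
 [ 479.2 -428.3   10. ]
 [ 391.5 -424.7   10. ]
 [ 397.7 -253.2   10. ]] [ 438.29295422 -340.78832323   10.        ]
```

```bash
python3 -m crank '[{"dy":-0.8,"dz":3},{"dy":-1.8,"dz":7},{"dy":-2.8,"dz":11},{"dy":-3.8,"dz":15},{"dy":-4.8,"dz":19},{"dy":-5.8,"dz":23},{"dy":-6.8,"dz":27},{"dy":-7.8,"dz":31},{"dy":-8.8,"dz":35},{"dy":-9.8,"dz":38.5},{"dy":-10.4,"dz":41},{"dy":-10.9,"dz":42.5},{"dy":-10.9,"dz":43.1},{"dy":-10.9,"dz":43.1},{"dy":-10.9,"dz":43.1}]' 100
python3 - <<'E'
from h import *
c=snap("wrist");cv2.imwrite("pics/w1.png",c["frame"]);np.save("w1.npy",c,allow_pickle=True);print(c['c2w'].round(2))
E
```

```text
[[ 2.8000e-01  9.1000e-01  2.9000e-01  7.1030e+01]
 [ 9.6000e-01 -2.7000e-01 -9.0000e-02  5.2754e+02]
 [ 0.0000e+00  3.0000e-01 -9.5000e-01  3.8466e+02]
 [ 0.0000e+00  0.0000e+00  0.0000e+00  1.0000e+00]]invalid input at $[0]: expected keys dx, dy, dz, spin
```

View pics/w1.png

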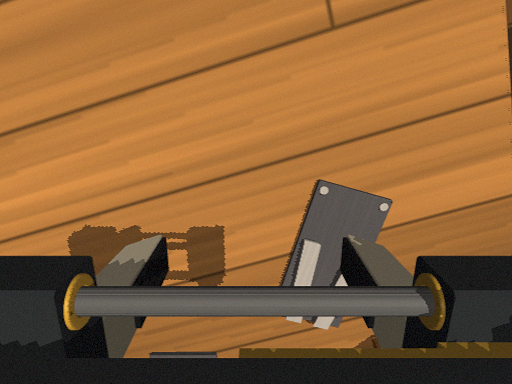

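```bash
python3 -m crank '[{"dx":0,"dy":-0.8,"dz":3,"spin":0},{"dx":0,"dy":-1.8,"dz":7,"spin":0},{"dx":0,"dy":-2.8,"dz":11,"spin":0},{"dx":0,"dy":-3.8,"dz":15,"spin":0},{"dx":0,"dy":-4.8,"dz":19,"spin":0},{"dx":0,"dy":-5.8,"dz":23,"spin":0},{"dx":0,"dy":-6.8,"dz":27,"spin":0},{"dx":0,"dy":-7.8,"dz":31,"spin":0},{"dx":0,"dy":-8.8,"dz":35,"spin":0},{"dx":0,"dy":-9.8,"dz":38.5,"spin":0},{"dx":0,"dy":-10.4,"dz":41,"spin":0},{"dx":0,"dy":-10.9,"dz":42.5,"spin":0},{"dx":0,"dy":-10.9,"dz":43.1,"spin":0},{"dx":0,"dy":-10.9,"dz":43.1,"spin":0},{"dx":0,"dy":-10.9,"dz":43.1,"spin":0}]' 100
python3 - <<'E'
from h import *
c=snap("wrist");cv2.imwrite("pics/w2.png",c["frame"]);np.save("w2.npy",c,allow_pickle=True);print(c['c2w'].round(2))
E
```

```text
time: 1.6
tool_pos: [530.3, 277.4, 226.6]
tcp_rot: [3.074, 1.57, 2.787]
contact_force: [0.6, -0.1, -0.2]
grip_width: 92.1
[[ 2.8000e-01  9.1000e-01  2.9000e-01  4.5252e+02]
 [ 9.6000e-01 -2.7000e-01 -8.0000e-02  3.0147e+02]
 [ 0.0000e+00  3.0000e-01 -9.5000e-01  3.8485e+02]
 [ 0.0000e+00  0.0000e+00  0.0000e+00  1.0000e+00]]
```

View pics/w2.png

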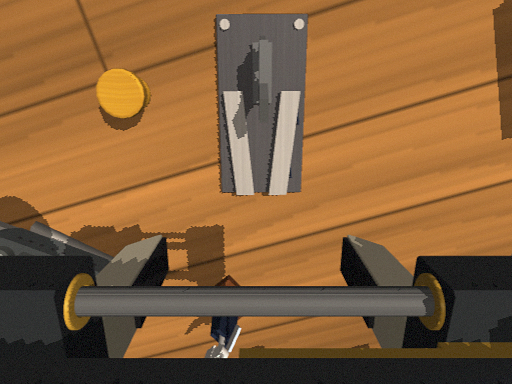

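```bash
python3 - <<'E'
from h import *
c=np.load("w2.npy",allow_pickle=True).item()
crop(c,200,5,130,195,4,"pics/w2c.png")
E
```

```text
(no output)
```

View pics/w2c.png

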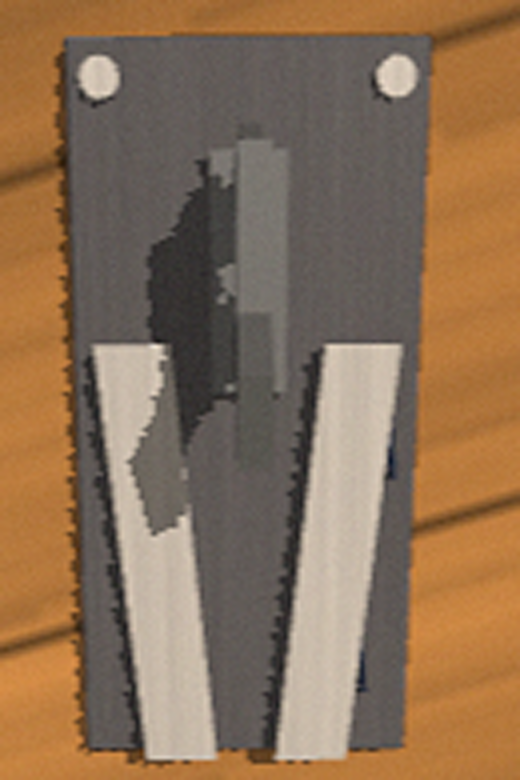

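```bash
python3 - <<'E'
from h import *
c=np.load("w2.npy",allow_pickle=True).item()
f=lambda u,v,z: ray(c,200+u/4,5+v/4,z)
P=np.array([f(63,38,8),f(431,38,8),f(403,748,8),f(88,748,8)])
print(P.round(1));C=P.mean(0)
d=(P[2]+P[3]-P[0]-P[1])/2;th=np.arctan2(d[1],d[0]);print("stand",C,th,np.linalg.norm(d),np.linalg.norm(P[1]-P[0]))
# rails ends lips z=19
for n,p in dict(Lm=(92,345),Lm2=(170,345),Rm=(325,345),Rm2=(403,345),Lf=(145,758),Lf2=(215,758),Rf=(275,758),Rf2=(348,758)).items():
    q=f(*p,19)-C;print(n,(q[0]*np.cos(th)+q[1]*np.sin(th)).round(1),(-q[0]*np.sin(th)+q[1]*np.cos(th)).round(1))
for n,p,z in(("base TL",(210,150),13),("base TR",(290,150),13),("BR",(287,392),13),("BL",(210,392),13),("bodyTop L",(238,140),61),("bodyTop R",(276,140),61),("neckbody L",(238,312),61),("R",(272,312),61),('headL',(236,460),80),('headR',(273,460),80)):
    w=f(*p,z);q=w-C;print(n,w.round(1),(q[0]*np.cos(th)+q[1]*np.sin(th)).round(1),(-q[0]*np.sin(th)+q[1]*np.cos(th)).round(1))
T,o=tool();print(o['tool_pos'],T[:2,2],np.arctan2(T[1,2],T[0,2]))
E
```

```text
[[371.2 285.3   8. ]
 [397.7 375.    8. ]
 [578.7 322.4   8. ]
 [552.2 232.8   8. ]]
stand [474.95430366 303.8683988    8.        ] -0.2824544898135625 188.50606121990572 93.45068308599373
Lm -20.1 -40.8
Lm2 -20.0 -20.3
Rm -19.8 20.4
Rm2 -19.7 40.9
Lf 93.8 -29.3
Lf2 93.9 -9.1
Rf 94.0 8.3
Rf2 94.1 29.4
base TL [407.3 313.6  13. ] -67.6 -9.5
base TR [413.1 333.2  13. ] -67.5 11.0
BR [470.6 316.5  13. ] -7.7 10.9
BL [464.7 296.5  13. ] -7.8 -9.9
bodyTop L [413.  318.6  61. ] -63.6 -3.2
bodyTop R [415.4 326.7  61. ] -63.6 5.3
neckbody L [447.9 308.4  61. ] -27.3 -3.2
R [450.1 316.   61. ] -27.3 4.7
headL [478.3 298.8  80. ] 4.6 -3.9
headR [480.6 306.8  80. ] 4.6 4.4
[530.07298061 277.69154923 226.81815493] [ 0.9592821  -0.28244885] -0.28634601930163817
```

```bash
python3 - <<'E'
from h import *
T,o=tool();C=np.array([474.95,303.87]);th=-.2825
g=C+np.array([[np.cos(th),-np.sin(th)],[np.sin(th),np.cos(th)]])@[-45.6,0.7]
print(g,T[:3,:3].T@(np.array([*g,32])-T[:3,3]))
E
```

```text
[431.35264367 317.25359148] [ 194.894487     10.03140794 -105.73780493]
```

```bash
python3 -m crank '[{"dx":0,"dy":0.5,"dz":-4,"spin":0},{"dx":0,"dy":1,"dz":-8,"spin":0},{"dx":0,"dy":1,"dz":-10.6,"spin":0},{"dx":4,"dy":1,"dz":-10.6,"spin":0},{"dx":8,"dy":1,"dz":-10.6,"spin":0},{"dx":12,"dy":1,"dz":-10.6,"spin":0},{"dx":15.5,"dy":1,"dz":-10.6,"spin":0},{"dx":18,"dy":1,"dz":-10.6,"spin":0},{"dx":19.3,"dy":1,"dz":-10.6,"spin":0},{"dx":19.3,"dy":1,"dz":-10.6,"spin":0},{"dx":19.3,"dy":1,"dz":-10.6,"spin":0}]' 100
python3 - <<'E'
from h import *
c=snap("wrist");cv2.imwrite("pics/w3.png",c["frame"]);print(tool()[1]['tool_pos'])
E
```

```text
time: 2.57
tool_pos: [431.4, 317.0, 33.9]
tcp_rot: [-2.596, 1.57, -2.882]
contact_force: [-0.3, 0.9, 1.5]
grip_width: 91.9
[432.31839467 317.27360631  34.80537477]
```

View pics/w3.png

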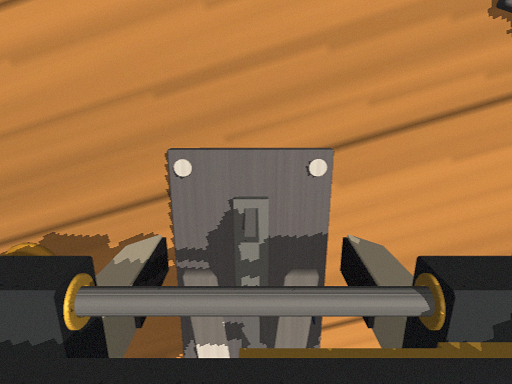

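Horse centred between the fingers (col ≈250). Close and lift.

```bash
python3 -m crank '[{"dx":0,"dy":0,"dz":0,"spin":0},{"dx":0,"dy":0,"dz":0,"spin":0},{"dx":0,"dy":0,"dz":0,"spin":0},{"dx":0,"dy":0,"dz":0,"spin":0},{"dx":0,"dy":0,"dz":0,"spin":0},{"dx":0,"dy":0,"dz":0,"spin":0},{"dx":0,"dy":0,"dz":0,"spin":0},{"dx":0,"dy":0,"dz":0,"spin":0},{"dx":0,"dy":0,"dz":0,"spin":0},{"dx":0,"dy":0,"dz":0,"spin":0}]' 5
python3 - <<'E'
from h import *
T,o=tool();print(o['grip_width'])
for p in((470,-240,180),):
    print(T[:3,:3].T@(np.array(p)-T[:3,3]))
E
```

```text
time: 3.45
tool_pos: [432.5, 316.2, 33.7]
tcp_rot: [3.104, 1.571, 2.816]
contact_force: [0.4, -1.0, -0.3]
grip_width: 29.6
29.631148175758742
[-146.3350173  -522.71686666  193.81865964]
```

```bash
python3 -m crank '[{"dx":0,"dy":0,"dz":0,"spin":0},{"dx":0,"dy":0,"dz":0,"spin":0},{"dx":0,"dy":0,"dz":0,"spin":0},{"dx":0,"dy":0,"dz":0,"spin":0},{"dx":0,"dy":0,"dz":0,"spin":0},{"dx":-0.4,"dy":0,"dz":0,"spin":0},{"dx":-1.5,"dy":0,"dz":0,"spin":0},{"dx":-4.5,"dy":0,"dz":0,"spin":0},{"dx":-8,"dy":0,"dz":0,"spin":0},{"dx":-12,"dy":0,"dz":0,"spin":0},{"dx":-16,"dy":0,"dz":0,"spin":0},{"dx":-18,"dy":0,"dz":0,"spin":0}]' 5
python3 - <<'E'
from h import *
T,o=tool();print(o['grip_width'],np.arctan2(T[1,2],T[0,2]))
print(T[:3,:3].T@(np.array((535,-335,220))-T[:3,3]))
c=snap("wrist");cv2.imwrite("pics/w4.png",c["frame"])
E
```

```text
time: 4.45
tool_pos: [433.8, 317.0, 219.9]
tcp_rot: [0.789, 1.563, 0.501]
contact_force: [1.1, -0.3, -1.2]
grip_width: 7.8
7.838694585492861 -0.2876815675836597
[  -1.88376535 -596.50719888  282.06639982]
```

View pics/w4.png

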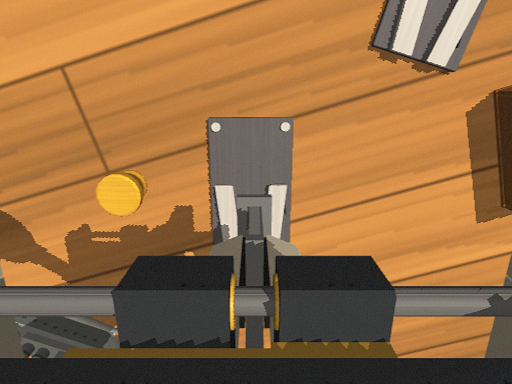

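```bash
python3 -m crank '[{"dx":0,"dy":-1,"dz":0.5,"spin":0},{"dx":0,"dy":-3.5,"dz":1.7,"spin":-0.02},{"dx":0,"dy":-7,"dz":3.3,"spin":-0.05},{"dx":0,"dy":-10.5,"dz":5,"spin":-0.08},{"dx":0,"dy":-14,"dz":6.7,"spin":-0.11},{"dx":0,"dy":-17.5,"dz":8.3,"spin":-0.14},{"dx":0,"dy":-21,"dz":10,"spin":-0.17},{"dx":0,"dy":-24.5,"dz":11.7,"spin":-0.2},{"dx":0,"dy":-28,"dz":13.3,"spin":-0.22},{"dx":0,"dy":-31.5,"dz":15,"spin":-0.245},{"dx":0,"dy":-35,"dz":16.7,"spin":-0.245},{"dx":0,"dy":-38.5,"dz":18.3,"spin":-0.245},{"dx":0,"dy":-42,"dz":20,"spin":-0.245},{"dx":0,"dy":-45.5,"dz":21.7,"spin":-0.245},{"dx":0,"dy":-49,"dz":23.3,"spin":-0.245},{"dx":0,"dy":-52.5,"dz":25,"spin":-0.245},{"dx":0,"dy":-56,"dz":26.7,"spin":-0.245},{"dx":0,"dy":-58.5,"dz":27.8,"spin":-0.245},{"dx":0,"dy":-59.7,"dz":28.2,"spin":-0.245},{"dx":0,"dy":-59.7,"dz":28.2,"spin":-0.245}]' 5
python3 -m crank '[{"dx":0,"dy":0,"dz":0,"spin":0},{"dx":0,"dy":0,"dz":0,"spin":0}]' 5
python3 - <<'E'
from h import *
T,o=tool();print(o['grip_width'],np.arctan2(T[1,2],T[0,2]))
c=snap("wrist");cv2.imwrite("pics/w5.png",c["frame"]);np.save("w5.npy",c,allow_pickle=True)
s=snap("scene");crop(s,130,80,140,100,5,"pics/s5.png");np.save("s5.npy",s,allow_pickle=True)
E
```

```text
time: 6.17
tool_pos: [531.7, -338.9, 211.2]
tcp_rot: [2.678, 1.567, 2.632]
contact_force: [0.3, 1.0, -1.9]
grip_width: 7.7
time: 6.33
tool_pos: [532.9, -334.7, 213.0]
tcp_rot: [2.281, 1.568, 2.239]
contact_force: [-0.3, 0.8, -0.8]
grip_width: 7.5
7.5352810471227425 -0.04205299113896075
```

View pics/w5.png

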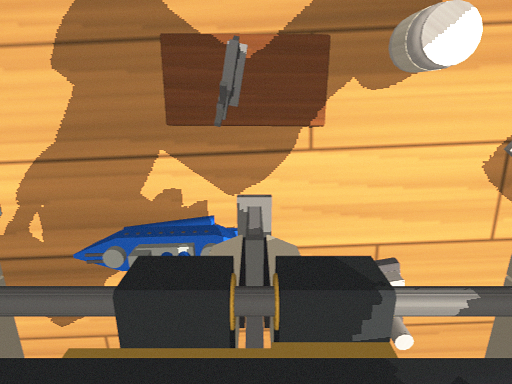

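View pics/s5.png

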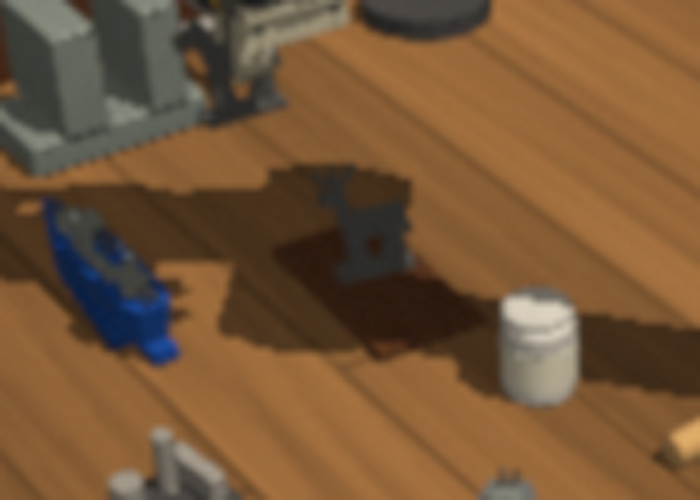

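```bash
python3 - <<'E'
from h import *
c=np.load("w5.npy",allow_pickle=True).item()
P=np.array([ray(c,*p,10) for p in((161,35),(330,34),(324,126),(167,126))]);C=P.mean(0)
d=(P[2]+P[3]-P[0]-P[1])/2;th=np.arctan2(d[1],d[0]);e=(P[1]+P[2]-P[0]-P[3])/2
print(C,th,np.arctan2(-e[0],e[1]),np.linalg.norm(d),np.linalg.norm(e))
g=c['frame'].copy();crop(c,155,25,185,110,4,"pics/w5c.png")
np.save("board.npy",np.array([C[0],C[1],th]))
# tin
T,o=tool();print(T[:3,3])
E
```

```text
[ 443.30290153 -338.21894203   10.        ] -0.049469903009235275 -0.039328886982218314 89.08935646926369 167.69566671588095
[ 533.46067391 -334.58374806  213.73870328]
```

View pics/w5c.png

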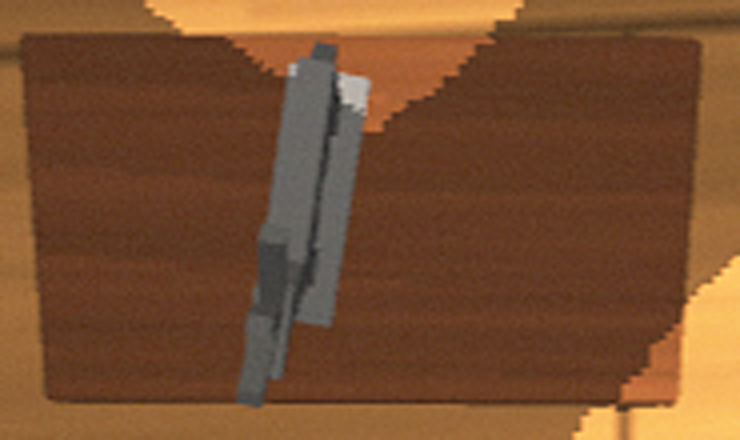

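```bash
python3 - <<'E'
from h import *
c=np.load("w5.npy",allow_pickle=True).item()
f=lambda u,v,z: ray(c,155+u/4,25+v/4,z)
C=np.array([443.3,-338.2]);th=-.044;M=np.array([[np.cos(th),-np.sin(th)],[np.sin(th),np.cos(th)]])
for n,p,z in(("TL",(288,65),15),("TR",(371,78),15),("BR",(330,325),15),("antler",(250,405),95),("antler2",(270,240),105)):
    print(n,M.T@(f(*p,z)[:2]-C))
T,o=tool();print(o['joint_positions'].round(2),np.arctan2(T[1,2],T[0,2]))
t=C+M@[0,54];print(t,T[:3,:3].T@(np.array([*t,120])-T[:3,3]))
E
```

```text
TL [-37.74388993 -17.87890101]
TR [-34.8654958    2.47421741]
BR [23.90076308 -8.38530472]
antler [ 36.24833881 -21.33322729]
antler2 [  4.33458315 -15.50562706]
[-0.68  0.55  1.23  0.    1.36 -2.21] -0.04116533819659134
[ 445.67523342 -284.25226357] [ 93.8071022   46.60824962 -89.74622571]
```

```bash
python3 -m crank '[{"dx":0,"dy":1,"dz":-1.5,"spin":0.05},{"dx":0,"dy":2,"dz":-3.5,"spin":0.16},{"dx":0,"dy":3,"dz":-5.5,"spin":0.28},{"dx":0,"dy":4,"dz":-7.5,"spin":0.4},{"dx":0,"dy":4.7,"dz":-9,"spin":0.52},{"dx":0,"dy":4.7,"dz":-9,"spin":0.64},{"dx":0,"dy":4.7,"dz":-9,"spin":0.76},{"dx":0,"dy":4.7,"dz":-9,"spin":0.88},{"dx":0,"dy":4.7,"dz":-9,"spin":1},{"dx":0,"dy":4.7,"dz":-9,"spin":1.12},{"dx":0,"dy":4.7,"dz":-9,"spin":1.24},{"dx":0,"dy":4.7,"dz":-9,"spin":1.36},{"dx":0,"dy":4.7,"dz":-9,"spin":1.48},{"dx":0,"dy":4.7,"dz":-9,"spin":1.53},{"dx":3,"dy":4.7,"dz":-9,"spin":1.53},{"dx":6,"dy":4.7,"dz":-9,"spin":1.53},{"dx":8.5,"dy":4.7,"dz":-9,"spin":1.53},{"dx":9.5,"dy":4.7,"dz":-9,"spin":1.53},{"dx":9.5,"dy":4.7,"dz":-9,"spin":1.53},{"dx":9.5,"dy":4.7,"dz":-9,"spin":1.53}]' 5
python3 - <<'E'
from h import *
T,o=tool();print(o['tool_pos'],np.arctan2(T[1,2],T[0,2]),T[:,0])
t=[445.7,-284.3];print(T[:3,:3].T@(np.array([*t,36.5])-T[:3,3]))
c=snap("wrist");cv2.imwrite("pics/w6.png",c["frame"])
s=snap("scene");crop(s,140,90,140,100,5,"pics/s6.png")
E
```

```text
time: 8.1
tool_pos: [446.0, -285.1, 119.5]
tcp_rot: [1.068, 1.57, -0.504]
contact_force: [0.1, -0.9, -1.4]
grip_width: 7.8
[ 446.0253125  -285.09460799  119.48167464] -1.5718773921808404 [ 4.74471970e-04 -2.61724481e-04 -9.99999853e-01  0.00000000e+00]
[82.98130014 -0.36556713 -0.81593158]
```

View pics/w6.png

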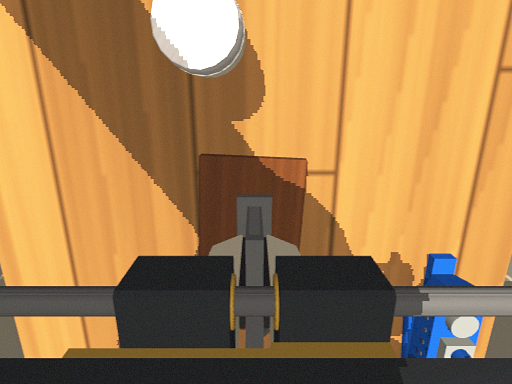

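View pics/s6.png

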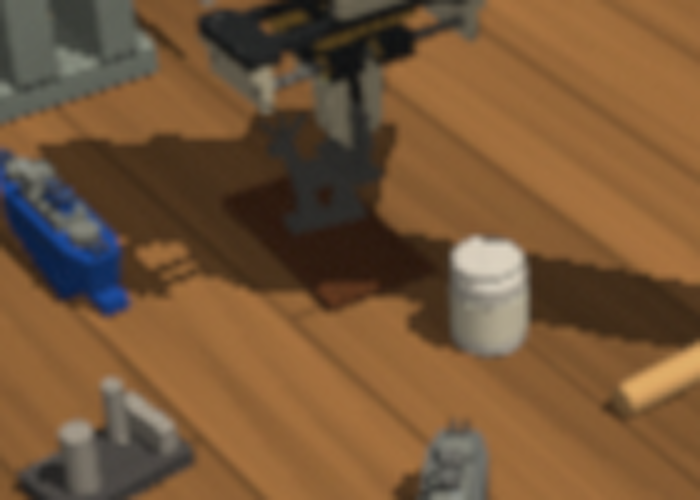

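```bash
python3 -m crank '[{"dx":2.5,"dy":0,"dz":0,"spin":0},{"dx":5,"dy":0,"dz":0,"spin":0},{"dx":7,"dy":0,"dz":0,"spin":0},{"dx":7.6,"dy":0,"dz":0,"spin":0},{"dx":7.9,"dy":0,"dz":0,"spin":0},{"dx":8.1,"dy":0,"dz":0,"spin":0},{"dx":8.2,"dy":0,"dz":0,"spin":0},{"dx":8.2,"dy":0,"dz":0,"spin":0}]' 5
python3 -m crank '[{"dx":0.05,"dy":0,"dz":0,"spin":0},{"dx":0.1,"dy":0,"dz":0,"spin":0},{"dx":0.1,"dy":0,"dz":0,"spin":0}]' 5
```

```text
time: 8.87
tool_pos: [446.3, -286.0, 37.8]
tcp_rot: [0.899, 1.569, -0.674]
contact_force: [-0.5, 0.5, -1.5]
grip_width: 7.7
time: 9.12
tool_pos: [445.8, -285.6, 36.1]
tcp_rot: [1.003, 1.57, -0.57]
contact_force: [0.2, 0.2, -1.2]
grip_width: 7.9
```

```bash
python3 -m crank '[{"dx":0.05,"dy":0,"dz":0,"spin":0},{"dx":0.1,"dy":0,"dz":0,"spin":0},{"dx":0.1,"dy":0,"dz":0,"spin":0}]' 5
python3 - <<'E'
from h import *
c=snap("wrist");cv2.imwrite("pics/w7.png",c["frame"]);print(tool()[1]['contact_force'],tool()[0][:3,3])
s=snap("scene");crop(s,160,100,80,60,10,"pics/s7.png")
E
```

```text
time: 9.37
tool_pos: [445.8, -285.5, 35.6]
tcp_rot: [0.931, 1.57, -0.642]
contact_force: [-2.1, 1.2, 6.9]
grip_width: 7.9
[-2.19659052  1.41229376  6.67169931] [ 445.74629697 -285.54293934   35.6098126 ]
```

View pics/s7.png

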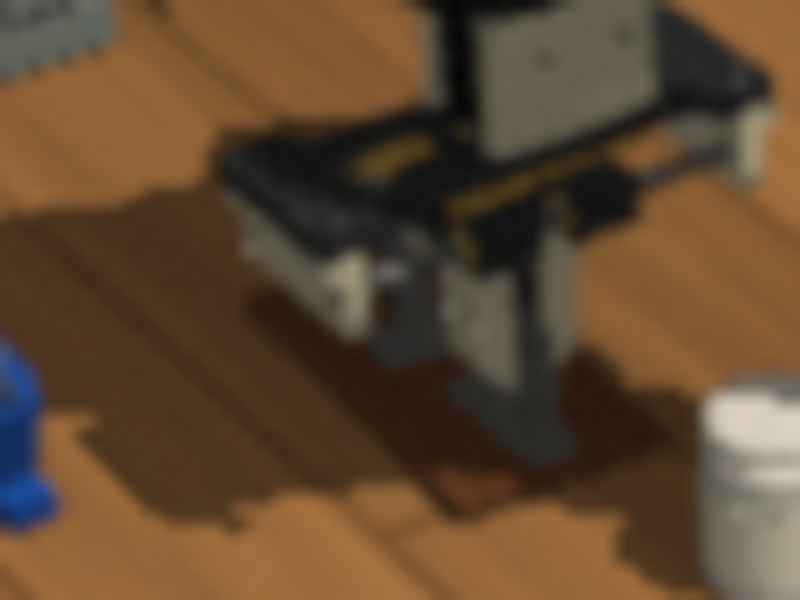

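View pics/w7.png

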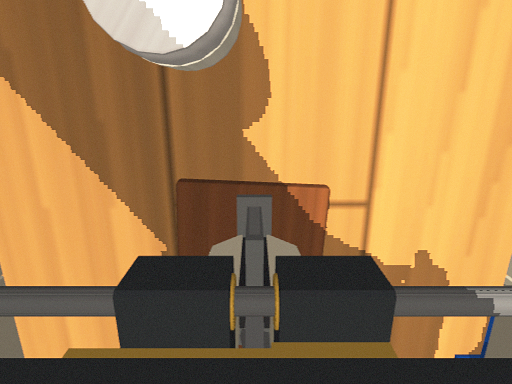

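Contact at 7 N: horse is standing on the board. Release and wait, then rise.

```bash
python3 -m crank '[{"dx":-0.05,"dy":0,"dz":0,"spin":0},{"dx":-0.05,"dy":0,"dz":0,"spin":0},{"dx":-0.05,"dy":0,"dz":0,"spin":0},{"dx":-0.05,"dy":0,"dz":0,"spin":0},{"dx":-0.05,"dy":0,"dz":0,"spin":0},{"dx":-0.05,"dy":0,"dz":0,"spin":0}]' 50
python3 -m crank '[{"dx":-0.5,"dy":0,"dz":0,"spin":0},{"dx":-2,"dy":0,"dz":0,"spin":0},{"dx":-5,"dy":0,"dz":0,"spin":0},{"dx":-9,"dy":0,"dz":0,"spin":0},{"dx":-13,"dy":0,"dz":0,"spin":0},{"dx":-16,"dy":0,"dz":0,"spin":0},{"dx":-18,"dy":0,"dz":0,"spin":0},{"dx":-18,"dy":0,"dz":0,"spin":0},{"dx":-18,"dy":0,"dz":0,"spin":0}]' 50
python3 - <<'E'
from h import *
T,o=tool();print(T[:3,3],np.arctan2(T[1,2],T[0,2]),o['joint_positions'].round(2))
c=snap("wrist");cv2.imwrite("pics/w8.png",c["frame"])
s=snap("scene");crop(s,150,80,100,75,7,"pics/s8.png")
E
```

```text
time: 9.97
tool_pos: [445.6, -285.4, 35.1]
tcp_rot: [-2.771, 1.571, 1.94]
contact_force: [-0.3, 0.9, 0.3]
grip_width: 43.0
time: 10.72
tool_pos: [445.9, -285.7, 216.4]
tcp_rot: [0.887, 1.568, -0.686]
contact_force: [0.6, 0.0, -0.1]
grip_width: 46.2
[ 445.86099542 -285.656909    216.36704159] -1.572750163968087 [-0.71  0.36  1.53  0.    1.25 -0.71]
```

View pics/w8.png

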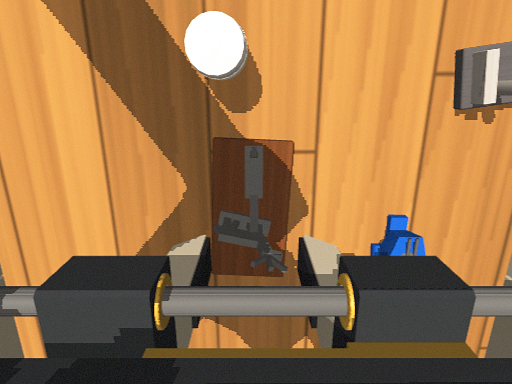

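View pics/s8.png

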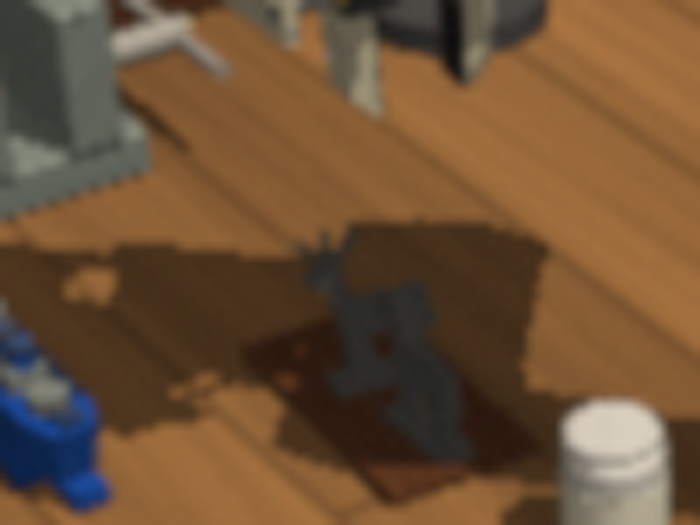

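```bash
python3 -m crank '[{"dx":0,"dy":0.5,"dz":-1,"spin":-0.06},{"dx":0,"dy":1.5,"dz":-3,"spin":-0.18},{"dx":0,"dy":2.5,"dz":-5,"spin":-0.3},{"dx":0,"dy":3.5,"dz":-7,"spin":-0.42},{"dx":0,"dy":4.5,"dz":-9,"spin":-0.54},{"dx":0,"dy":5.5,"dz":-11,"spin":-0.66},{"dx":0,"dy":6.5,"dz":-13,"spin":-0.78},{"dx":0,"dy":7.5,"dz":-15,"spin":-0.9},{"dx":0,"dy":8.5,"dz":-17,"spin":-1.02},{"dx":0,"dy":9.5,"dz":-19,"spin":-1.14},{"dx":0,"dy":10.5,"dz":-21,"spin":-1.26},{"dx":0,"dy":11.5,"dz":-23,"spin":-1.38},{"dx":0,"dy":12.5,"dz":-25,"spin":-1.5},{"dx":0,"dy":13.5,"dz":-27,"spin":-1.62},{"dx":0,"dy":14.5,"dz":-29,"spin":-1.74},{"dx":0,"dy":15.5,"dz":-31,"spin":-1.86},{"dx":0,"dy":16.5,"dz":-33,"spin":-1.98},{"dx":0,"dy":17.5,"dz":-35,"spin":-2.1},{"dx":0,"dy":18.5,"dz":-36.5,"spin":-2.22},{"dx":0,"dy":19,"dz":-37.5,"spin":-2.34}]' 100
python3 -m crank '[{"dx":0,"dy":0,"dz":0,"spin":-0.12},{"dx":0,"dy":0,"dz":0,"spin":-0.12},{"dx":0,"dy":0,"dz":0,"spin":-0.12}]' 100
python3 - <<'E'
from h import *
T,o=tool();print(T[:3,3],np.arctan2(T[1,2],T[0,2]),o['joint_positions'].round(2))
c=snap("wrist");cv2.imwrite("pics/w9.png",c["frame"]);np.save("w9.npy",c,allow_pickle=True)
E
```

```text
time: 12.48
tool_pos: [636.3, 91.0, 212.7]
tcp_rot: [2.266, 1.567, 3.04]
contact_force: [0.5, -1.1, -0.8]
grip_width: 91.6
time: 12.73
tool_pos: [635.7, 89.2, 213.4]
tcp_rot: [2.277, 1.568, -3.123]
contact_force: [-0.1, -1.2, -0.9]
grip_width: 92.0
[635.68924906  89.18659465 213.40762133] 0.8837594853782771 [ 0.02  0.57  1.19  0.    1.39 -2.43]
```

View pics/w9.png

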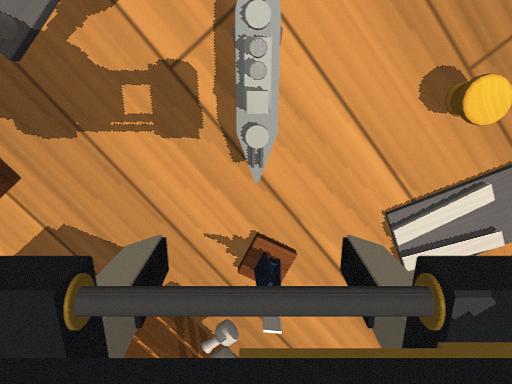

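```bash
python3 -m crank '[{"dx":0,"dy":0,"dz":-2,"spin":0},{"dx":0,"dy":0,"dz":-5,"spin":0},{"dx":0,"dy":0,"dz":-8,"spin":0},{"dx":0,"dy":0,"dz":-9,"spin":0},{"dx":0,"dy":0,"dz":-9,"spin":0},{"dx":0,"dy":0,"dz":-9,"spin":0}]' 100
python3 - <<'E'
from h import *
c=np.load("w9.npy",allow_pickle=True).item()
a,b=ray(c,257,182,46),ray(c,258,2,46);print(a,b,"0")
c=snap("wrist");cv2.imwrite("pics/w10.png",c["frame"]);np.save("w10.npy",c,allow_pickle=True);print(tool()[0][:3,3])
crop(c,190,5,140,245,3,"pics/w10c.png")
E
```

```text
time: 13.28
tool_pos: [579.7, 19.0, 215.5]
tcp_rot: [-0.339, 1.57, 0.545]
contact_force: [-0.0, -0.0, -0.1]
grip_width: 92.1
[638.31213387  97.2874984   46.        ] [535.21511423 -27.69103814  46.        ] 0
[580.01046359  19.60040278 215.36916891]
```

View pics/w10c.png

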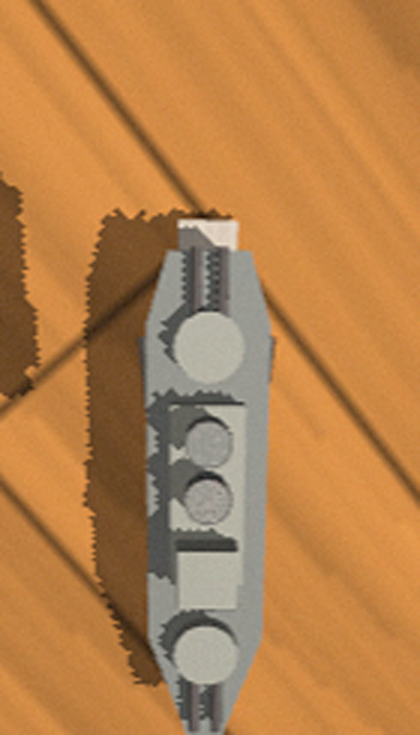

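```bash
python3 - <<'E'
from h import *
c=np.load("w10.npy",allow_pickle=True).item()
f=lambda u,v,z: ray(c,190+u/3,5+v/3,z)
t=f(208,221,14);s=f(207.5,252,46);m1=f(207.5,335,46);m2=f(206,637,46);fun=[f(209,441,70),f(208,499,70)]
for n,p in dict(tang=t,stern=s,m1=m1,m2=m2).items():print(n,p.round(1))
print(np.linalg.norm((m2-m1)[:2]),'(107)')
for a,b in((t,m2),(s,m2),(m1,m2)):
    d=(b-a)[:2];print(np.arctan2(d[1],d[0]))
d=(m2-s)[:2];d/=np.linalg.norm(d)
print("org est", t[:2]+95*d, s[:2]+85*d, m1[:2]+62*d, m2[:2]-45*d)
for L,Rr,v in((146,271,335),(149,264,637),(148,268,480)):print(np.linalg.norm(f(L,v,46)-f(Rr,v,46)))
T,o=tool();print(np.arctan2(T[1,2],T[0,2]))
E
```

```text
tang [517.6 -48.7  14. ]
stern [524.5 -41.2  46. ]
m1 [540.5 -21.5  46. ]
m2 [606.5  58.8  46. ]
103.99062894555014 (107)
0.8802830715424437
0.8844961791814043
0.883497716405411
org est [577.83911016  24.81275156] [578.35481801  24.51509575] [579.77879626  26.41734239] [577.9521102  24.02347  ]
40.135359123233016
40.58458815241983
40.27378781730448
0.8852960672361605
```

```bash
python3 - <<'E'
from h import *
T,o=tool();print(T[:3,:3].T@(np.array([578.3,24.6,18])-T[:3,3]))
E
```

```text
[197.37031501   4.54756347   2.60555491]
```

```bash
python3 -m crank '[{"dx":2,"dy":0.4,"dz":0.3,"spin":0},{"dx":6,"dy":0.4,"dz":0.3,"spin":0},{"dx":10,"dy":0.4,"dz":0.3,"spin":0},{"dx":14,"dy":0.4,"dz":0.3,"spin":0},{"dx":17,"dy":0.4,"dz":0.3,"spin":0},{"dx":19,"dy":0.4,"dz":0.3,"spin":0},{"dx":19.7,"dy":0.4,"dz":0.3,"spin":0},{"dx":19.7,"dy":0.4,"dz":0.3,"spin":0},{"dx":19.7,"dy":0.4,"dz":0.3,"spin":0}]' 100
python3 - <<'E'
from h import *
c=snap("wrist");cv2.imwrite("pics/w11.png",c["frame"]);T,o=tool();print(T[:3,:3].T@(np.array([578.3,24.6,18])-T[:3,3]))
E
```

```text
time: 14.08
tool_pos: [579.2, 24.8, 18.7]
tcp_rot: [-0.8, 1.57, 0.087]
contact_force: [0.1, -0.4, 0.8]
grip_width: 91.4
[ 1.53751509  1.09206362 -0.87582823]
```

View pics/w11.png

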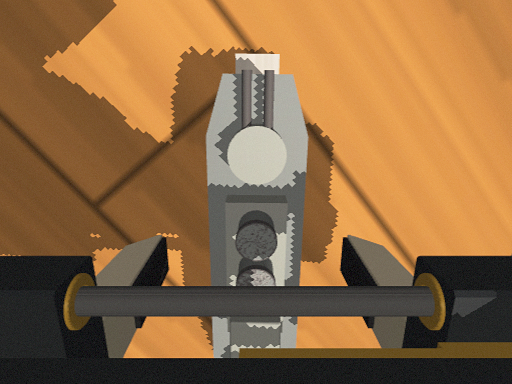

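```bash
python3 -m crank '[{"dx":0,"dy":0.05,"dz":0,"spin":0},{"dx":0,"dy":0.1,"dz":0,"spin":0},{"dx":0,"dy":0.1,"dz":0,"spin":0},{"dx":0,"dy":0.1,"dz":0,"spin":0},{"dx":0,"dy":0.1,"dz":0,"spin":0},{"dx":0,"dy":0.1,"dz":0,"spin":0},{"dx":0,"dy":0.1,"dz":0,"spin":0},{"dx":0,"dy":0.1,"dz":0,"spin":0},{"dx":0,"dy":0.1,"dz":0,"spin":0},{"dx":0,"dy":0.1,"dz":0,"spin":0}]' 35
python3 -m crank '[{"dx":0,"dy":0,"dz":0,"spin":0},{"dx":0,"dy":0,"dz":0,"spin":0},{"dx":-0.5,"dy":0,"dz":0,"spin":0},{"dx":-2,"dy":0,"dz":0,"spin":0},{"dx":-5,"dy":0,"dz":0,"spin":0},{"dx":-8,"dy":0,"dz":0,"spin":0},{"dx":-10,"dy":0,"dz":0,"spin":0},{"dx":-10,"dy":0,"dz":0,"spin":0},{"dx":-10,"dy":0,"dz":0,"spin":0}]' 30
python3 - <<'E'
from h import *
c=snap("wrist");cv2.imwrite("pics/w12.png",c["frame"]);np.save("w12.npy",c,allow_pickle=True);T,o=tool();print(T[:3,3],np.arctan2(T[1,2],T[0,2]),o['joint_positions'],o['grip_width'])
E
```

```text
time: 14.97
tool_pos: [577.7, 24.8, 18.3]
tcp_rot: [-0.939, 1.57, -0.051]
contact_force: [0.8, -0.8, 1.1]
grip_width: 39.6
time: 15.72
tool_pos: [577.5, 25.0, 118.6]
tcp_rot: [-0.819, 1.57, 0.069]
contact_force: [0.0, 0.5, -3.7]
grip_width: 39.5
[576.52608505  25.06140603 117.16838783] 0.8872488468229237 [-8.94385662e-02  5.41346523e-01  1.52519372e+00  2.00595441e-04
  1.07706211e+00 -2.54757812e+00] 39.90503986828596
```

View pics/w12.png

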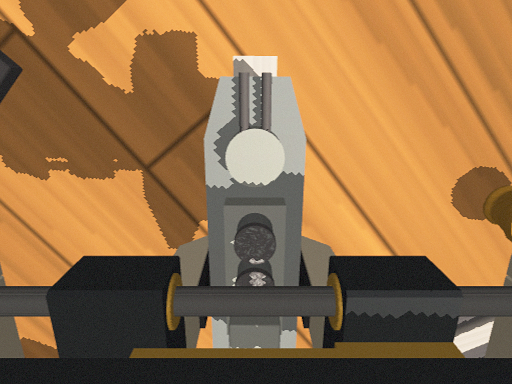

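```bash
python3 - <<'E'
from h import *
c=np.load("w12.npy",allow_pickle=True).item();m=c['mount']
def t(u,v,x):
    d=m[:3,:3]@np.array([(u-c['cx'])/c['f'],(v-c['cy'])/c['f'],1]);p=m[:3,3];return (p+d*(x-p[0])/d[0]).round(1)
print(t(255,56,4.4),t(233,56,4.4),t(277,56,4.4)); print(t(220.5,75,-28),t(290.5,75,-28)) #tang, stern deck corners
print(t(208,185,-28),t(304,185,-28))
T,o=tool();C=np.array([474.95,303.87]);th=-.2825
M=np.array([[np.cos(th),-np.sin(th)],[np.sin(th),np.cos(th)]])
e=C+M@[-35-12,0];print("tgt",e,T[:3,:3].T@(np.array([*e,120])-T[:3,3]))
E
```

```text
[  4.4   0.1 -95.7] [  4.4  -9.8 -95.7] [  4.4  10.1 -95.7]
[-28.  -12.7 -86.3] [-28.   13.2 -86.3]
[-28.  -19.1 -44.1] [-28.   20.1 -44.1]
tgt [429.81300731 316.97159879] [ -2.43649662 298.11201747 133.6697212 ]
```

```bash
python3 -m crank '[{"dx":-0.5,"dy":1,"dz":0.4,"spin":0.04},{"dx":-1,"dy":3.5,"dz":1.5,"spin":0.13},{"dx":-2,"dy":6.5,"dz":2.9,"spin":0.24},{"dx":-2,"dy":9.5,"dz":4.2,"spin":0.35},{"dx":-2,"dy":12.5,"dz":5.5,"spin":0.46},{"dx":-2,"dy":15.5,"dz":6.9,"spin":0.57},{"dx":-2,"dy":18.5,"dz":8.2,"spin":0.68},{"dx":-2,"dy":21.5,"dz":9.5,"spin":0.79},{"dx":-2,"dy":24.5,"dz":10.8,"spin":0.9},{"dx":-2,"dy":27.5,"dz":12.2,"spin":1.02},{"dx":-2,"dy":29.5,"dz":13,"spin":1.12},{"dx":-2,"dy":30,"dz":13.3,"spin":1.17},{"dx":-2,"dy":30,"dz":13.3,"spin":1.17},{"dx":-2,"dy":30,"dz":13.3,"spin":1.17},{"dx":-2,"dy":30,"dz":13.3,"spin":1.17}]' 30
python3 - <<'E'
from h import *
c=snap("wrist");cv2.imwrite("pics/w13.png",c["frame"]);np.save("w13.npy",c,allow_pickle=True);T,o=tool();print(T[:3,3],np.arctan2(T[1,2],T[0,2]),o['grip_width'])
C=np.array([474.95,303.87]);th=-.2825
M=np.array([[np.cos(th),-np.sin(th)],[np.sin(th),np.cos(th)]]);print(M.T@(T[:2,3]-C))
s=snap("scene");crop(s,260,170,120,90,6,"pics/s13.png")
E
```

```text
time: 17.02
tool_pos: [428.7, 316.5, 137.0]
tcp_rot: [-2.244, 1.568, -2.526]
contact_force: [-0.0, 0.0, -3.3]
grip_width: 39.9
[428.95025707 316.47090822 137.35329911] -0.2825247863890322 39.5040691534682
[-47.68898094  -0.721342  ]
```

View pics/w13.png

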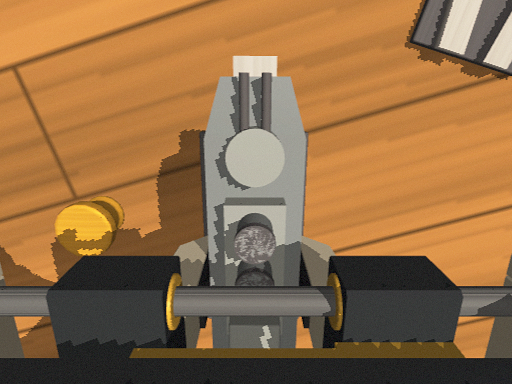

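View pics/s13.png

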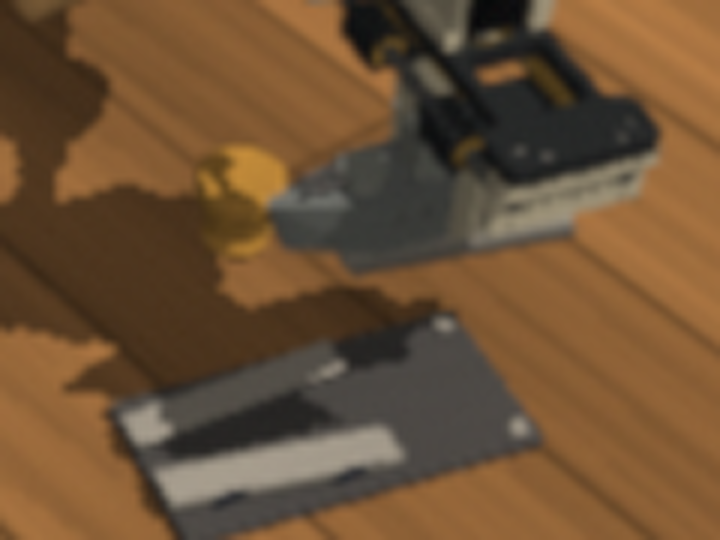

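```bash
python3 -m crank '[{"dx":1,"dy":0.07,"dz":-0.2,"spin":0},{"dx":4,"dy":0.07,"dz":-0.2,"spin":0},{"dx":7,"dy":0.07,"dz":-0.2,"spin":0},{"dx":9,"dy":0.07,"dz":-0.2,"spin":0},{"dx":10,"dy":0.07,"dz":-0.2,"spin":0},{"dx":10.4,"dy":0.07,"dz":-0.2,"spin":0},{"dx":10.7,"dy":0.07,"dz":-0.2,"spin":0},{"dx":10.7,"dy":0.07,"dz":-0.2,"spin":0},{"dx":10.7,"dy":0.07,"dz":-0.2,"spin":0}]' 30
python3 - <<'E'
from h import *
c=snap("wrist");cv2.imwrite("pics/w14.png",c["frame"]);np.save("w14.npy",c,allow_pickle=True);T,o=tool();print(T[:3,3],np.arctan2(T[1,2],T[0,2]),o['grip_width'])
C=np.array([474.95,303.87]);th=-.2825
M=np.array([[np.cos(th),-np.sin(th)],[np.sin(th),np.cos(th)]]);print(M.T@(T[:2,3]-C))
s=snap("scene");crop(s,260,190,120,90,6,"pics/s14.png")
E
```

```text
time: 17.87
tool_pos: [427.9, 319.1, 32.3]
tcp_rot: [0.804, 1.569, 0.521]
contact_force: [0.8, 0.5, -3.7]
grip_width: 39.7
[428.01453359 319.13021092  32.39106725] -0.2828786089129327 39.93475693894316
[-49.32891415   1.57171018]
```

View pics/w14.png

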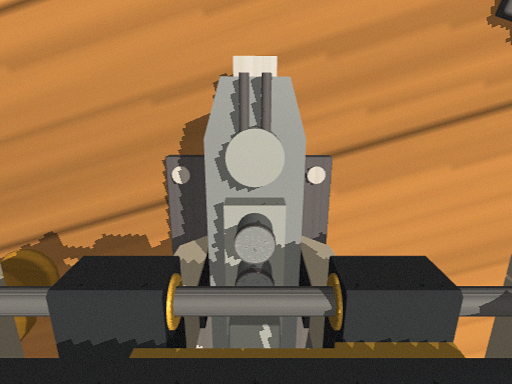

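View pics/s14.png

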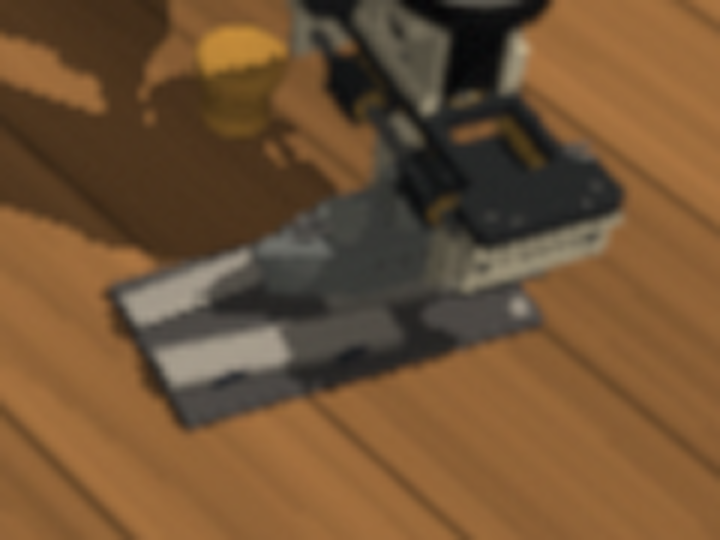

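```bash
python3 - <<'E'
from h import *
c=np.load("w14.npy",allow_pickle=True).item();m=c['mount']
def t(u,v,x):
    d=m[:3,:3]@np.array([(u-c['cx'])/c['f'],(v-c['cy'])/c['f'],1]);p=m[:3,3];return (p+d*(x-p[0])/d[0]).round(1)
for p in((167,156),(331,156),(180,175),(316,175),(171,245),(327,245)):print(p,t(*p,23.5))
import numpy as np
C=np.array([474.95,303.87]);th=-.2825
M=np.array([[np.cos(th),-np.sin(th)],[np.sin(th),np.cos(th)]])
for i in range(1):
    T,o=tool();print(M.T@(T[:2,3]-C),o['tool_pos'],o['joint_positions'])
g=cv2.cvtColor(c['frame'],cv2.COLOR_BGR2GRAY)
print(g[162,158:175],g[162,322:340])
E
```

```text
(167, 156) [ 23.5 -46.9 -46.8]
(331, 156) [ 23.5  43.8 -46.8]
(180, 175) [ 23.5 -40.5 -36. ]
(316, 175) [ 23.5  36.1 -35.9]
(171, 245) [ 23.5 -48.9   7.5]
(327, 245) [23.5 45.2  7.5]
[-49.44763451   1.52890961] [427.88858815 319.12220107  32.34781197] [ 4.97143612e-01  5.90324908e-01  1.73140300e+00  1.06294904e-04
  8.17537951e-01 -7.90972081e-01]
[136 135 138 138 117  73  63  63  91 101 106 104  99 105 101 105 106] [105 100 104 108 106 105 109 106 106 104 125 147 143 142 144 142 142 142]
```

```bash
python3 -m crank '[{"dx":0,"dy":0,"dz":0,"spin":0},{"dx":0,"dy":0,"dz":0,"spin":0}]' 30
```

```text
time: 18.13
tool_pos: [427.5, 319.0, 31.9]
tcp_rot: [0.844, 1.57, 0.561]
contact_force: [-0.5, -0.8, -3.0]
grip_width: 39.6
```

```bash
python3 -m crank '[{"dx":0,"dy":-0.1,"dz":0,"spin":0},{"dx":0,"dy":-0.18,"dz":0,"spin":0},{"dx":0.1,"dy":-0.18,"dz":0,"spin":0},{"dx":0.2,"dy":-0.18,"dz":0,"spin":0},{"dx":0.3,"dy":-0.18,"dz":0,"spin":0},{"dx":0.4,"dy":-0.18,"dz":0,"spin":0},{"dx":0.5,"dy":-0.18,"dz":0,"spin":0},{"dx":0.5,"dy":-0.18,"dz":0,"spin":0}]' 30
python3 -m crank '[{"dx":0.05,"dy":0,"dz":0,"spin":0},{"dx":0.05,"dy":0,"dz":0,"spin":0}]' 30
python3 - <<'E'
from h import *
c=snap("wrist");cv2.imwrite("pics/w15.png",c["frame"]);m=c['mount']
s=snap("scene");crop(s,260,190,120,90,6,"pics/s15.png")
E
```

```text
time: 18.8
tool_pos: [426.7, 317.0, 26.3]
tcp_rot: [1.044, 1.571, 0.761]
contact_force: [0.5, -0.3, -1.6]
grip_width: 39.9
time: 18.97
tool_pos: [426.8, 317.0, 26.2]
tcp_rot: [0.819, 1.57, 0.536]
contact_force: [-2.1, -1.9, 3.6]
grip_width: 39.9
```

View pics/w15.png

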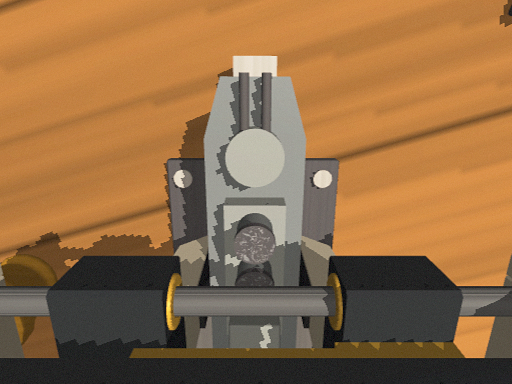

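View pics/s15.png

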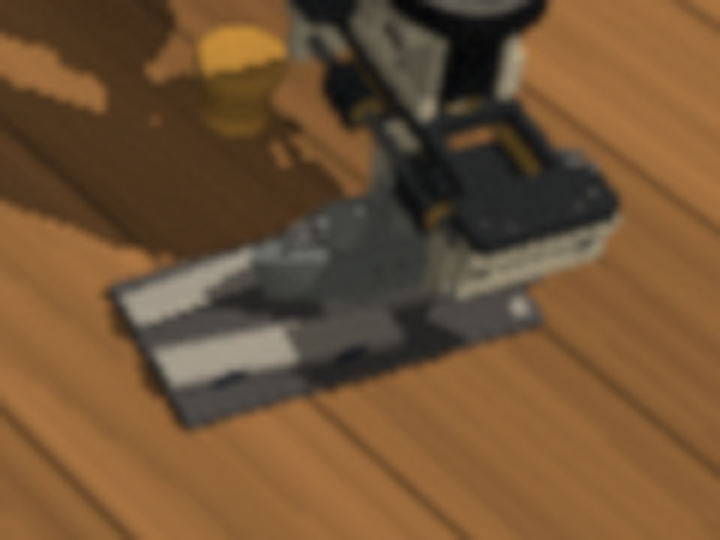

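```bash
python3 -m crank '[{"dx":-0.03,"dy":0,"dz":0,"spin":0},{"dx":-0.03,"dy":0,"dz":0,"spin":0},{"dx":-0.03,"dy":0,"dz":0,"spin":0},{"dx":-0.03,"dy":0,"dz":0,"spin":0},{"dx":-0.03,"dy":0,"dz":0,"spin":0},{"dx":-0.5,"dy":0,"dz":0,"spin":0},{"dx":-2,"dy":0,"dz":0,"spin":0},{"dx":-5,"dy":0,"dz":0,"spin":0},{"dx":-9,"dy":0,"dz":0,"spin":0},{"dx":-13,"dy":0,"dz":0,"spin":0},{"dx":-16,"dy":0,"dz":0,"spin":0},{"dx":-18,"dy":0,"dz":0,"spin":0},{"dx":-18,"dy":0,"dz":0,"spin":0},{"dx":-18,"dy":0,"dz":0,"spin":0}]' 65
python3 - <<'E'
from h import *
c=snap("wrist");cv2.imwrite("pics/w16.png",c["frame"]);np.save("w16.npy",c,allow_pickle=True);print(tool()[0][:3,3])
E
```

```text
time: 20.23
tool_pos: [427.0, 317.2, 206.9]
tcp_rot: [0.791, 1.568, 0.508]
contact_force: [-0.3, 0.5, -0.7]
grip_width: 59.6
[426.34310851 316.8190994  205.45174206]
```

View pics/w16.png

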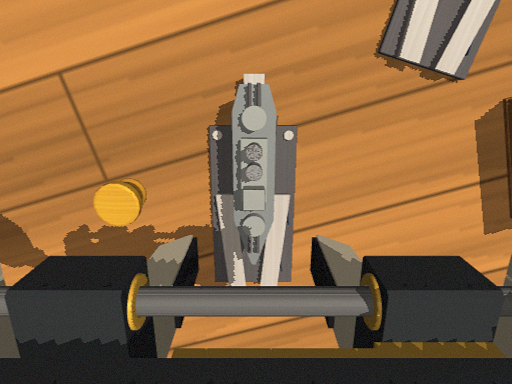

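```bash
python3 - <<'E'
from h import *
c=np.load("w16.npy",allow_pickle=True).item();m=c['mount']
def t(u,v,x):
    d=m[:3,:3]@np.array([(u-c['cx'])/c['f'],(v-c['cy'])/c['f'],1]);p=m[:3,3];return (p+d*(x-p[0])/d[0]).round(1)
print(t(254,74,184),t(209,126,198),t(297,126,198))
E
python3 -m crank '[{"dx":0,"dy":0,"dz":-2,"spin":0},{"dx":0,"dy":0,"dz":-5,"spin":0},{"dx":0,"dy":0,"dz":-9,"spin":0},{"dx":0,"dy":0,"dz":-12,"spin":0},{"dx":0,"dy":0,"dz":-13,"spin":0},{"dx":0,"dy":0,"dz":-13,"spin":0},{"dx":0,"dy":0,"dz":-13,"spin":0},{"dx":0,"dy":0,"dz":-13,"spin":0},{"dx":0,"dy":0,"dz":-13,"spin":0},{"dx":0,"dy":0,"dz":-13,"spin":0}]' 0
```

```text
[184.    1.3 -96.3] [198.  -46.2 -45.3] [198.   46.7 -45.3]
time: 21.12
tool_pos: [302.9, 352.9, 205.4]
tcp_rot: [-1.813, 1.57, -2.098]
contact_force: [0.1, 0.3, 0.2]
grip_width: 1.4
```

```bash
python3 -m crank '[{"dx":2,"dy":0,"dz":0,"spin":0},{"dx":6,"dy":0,"dz":0,"spin":0},{"dx":10,"dy":0,"dz":0,"spin":0},{"dx":14,"dy":0,"dz":0,"spin":0},{"dx":17,"dy":0,"dz":0,"spin":0},{"dx":18.5,"dy":0,"dz":0,"spin":0},{"dx":19,"dy":0,"dz":0,"spin":0},{"dx":19,"dy":0,"dz":0,"spin":0},{"dx":19,"dy":0,"dz":0,"spin":0}]' 0
python3 - <<'E'
from h import *
s=snap("scene");crop(s,280,190,120,90,6,"pics/s17.png");print(tool()[0][:3,3])
E
```

```text
time: 21.87
tool_pos: [302.7, 353.6, 16.3]
tcp_rot: [0.988, 1.57, 0.705]
contact_force: [0.1, 0.2, 0.2]
grip_width: 0.8
[302.8680577  353.81829392  16.78210048]
```

View pics/s17.png

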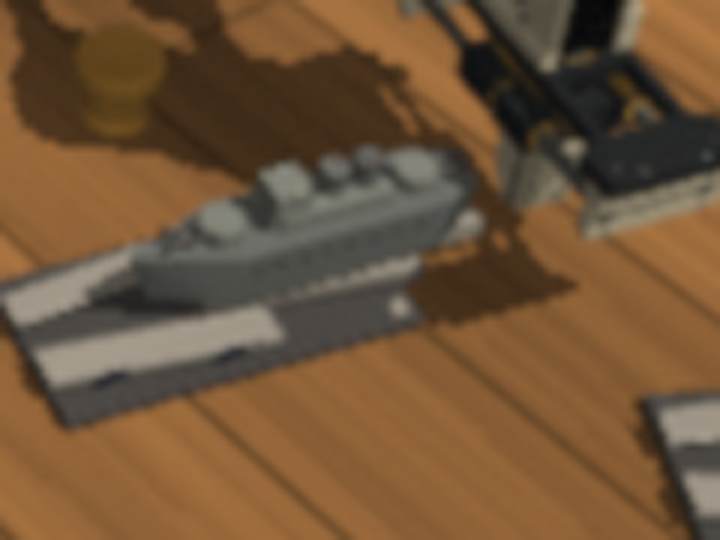

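```bash
python3 -m crank '[{"dx":0.15,"dy":0,"dz":1,"spin":0},{"dx":0.15,"dy":0,"dz":1.6,"spin":0},{"dx":0.15,"dy":0,"dz":2.0,"spin":0},{"dx":0.15,"dy":0,"dz":2.3,"spin":0},{"dx":0.15,"dy":0,"dz":2.6,"spin":0},{"dx":0.15,"dy":0,"dz":2.9,"spin":0},{"dx":0.15,"dy":0,"dz":3.2,"spin":0},{"dx":0.15,"dy":0,"dz":3.5,"spin":0},{"dx":0.15,"dy":0,"dz":3.8,"spin":0},{"dx":0.15,"dy":0,"dz":4.1,"spin":0},{"dx":0.15,"dy":0,"dz":4.4,"spin":0},{"dx":0.15,"dy":0,"dz":4.7,"spin":0},{"dx":0.15,"dy":0,"dz":5.0,"spin":0},{"dx":0.15,"dy":0,"dz":5.0,"spin":0}]' 0
python3 - <<'E'
from h import *
s=snap("scene");crop(s,280,190,120,90,6,"pics/s18.png");print(tool()[0][:3,3],tool()[1]['contact_force'])
E
```

```text
time: 23.08
tool_pos: [350.6, 339.3, 14.3]
tcp_rot: [0.705, 1.57, 0.421]
contact_force: [-0.3, 0.6, -0.6]
grip_width: 0.3
[350.42135394 339.29400359  14.25730929] [-0.93011891 -0.43803139 -0.18410729]
```

View pics/s18.png

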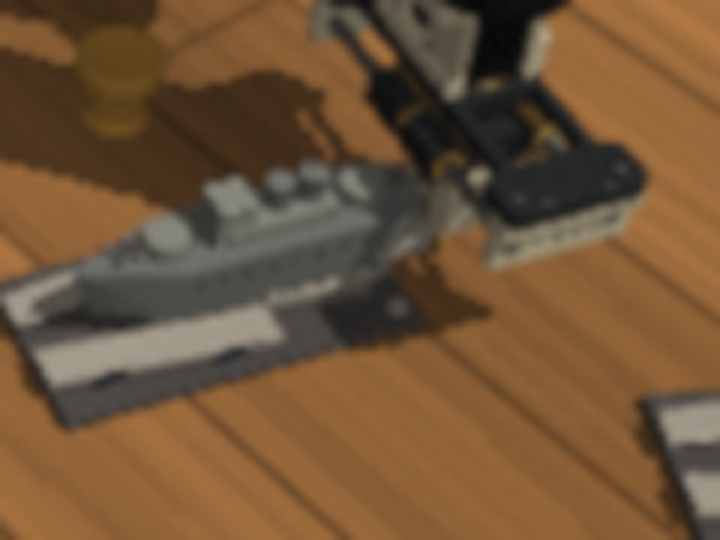

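```bash
python3 -m crank '[{"dx":0,"dy":0,"dz":0.3,"spin":0},{"dx":0,"dy":0,"dz":0.6,"spin":0},{"dx":0,"dy":0,"dz":0.9,"spin":0},{"dx":0,"dy":0,"dz":1.2,"spin":0},{"dx":0,"dy":0,"dz":1.5,"spin":0},{"dx":0,"dy":0,"dz":1.8,"spin":0},{"dx":0,"dy":0,"dz":2.1,"spin":0},{"dx":0,"dy":0,"dz":2.4,"spin":0},{"dx":0,"dy":0,"dz":2.7,"spin":0},{"dx":0,"dy":0,"dz":3.0,"spin":0},{"dx":0,"dy":0,"dz":3.3,"spin":0},{"dx":0,"dy":0,"dz":3.6,"spin":0},{"dx":0,"dy":0,"dz":3.9,"spin":0},{"dx":0,"dy":0,"dz":4.2,"spin":0},{"dx":0,"dy":0,"dz":4.5,"spin":0},{"dx":0,"dy":0,"dz":4.8,"spin":0},{"dx":0,"dy":0,"dz":5.1,"spin":0},{"dx":0,"dy":0,"dz":5.3,"spin":0},{"dx":0,"dy":0,"dz":5.5,"spin":0},{"dx":0,"dy":0,"dz":5.5,"spin":0}]' 0
python3 - <<'E'
from h import *
c=snap("wrist");cv2.imwrite("pics/w19.png",c["frame"])
s=snap("scene");crop(s,270,190,120,90,6,"pics/s19.png");print(tool()[0][:3,3],tool()[1]['contact_force'])
E
```

```text
time: 24.8
tool_pos: [403.1, 323.9, 14.3]
tcp_rot: [0.674, 1.57, 0.391]
contact_force: [-0.2, -0.6, 0.8]
grip_width: 0.5
[403.05490778 324.06868555  14.33320673] [-0.07521695  0.43162503 -0.36807945]
```

View pics/s19.png

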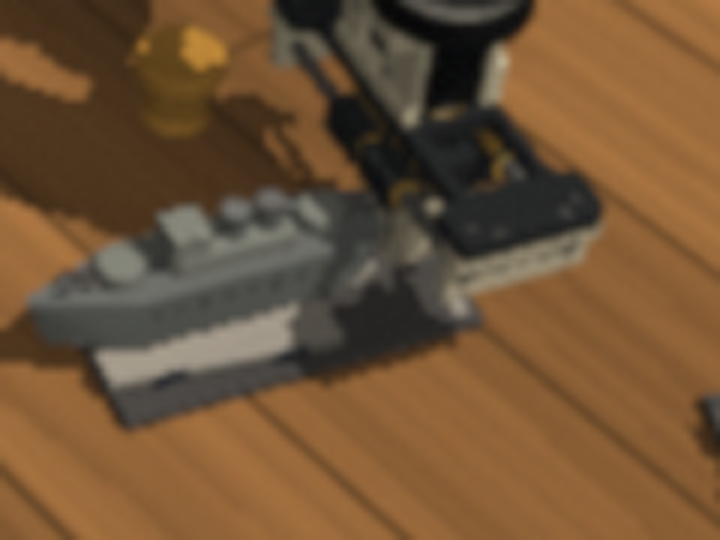

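```bash
python3 -m crank '[{"dx":0,"dy":0,"dz":0.1,"spin":0},{"dx":0,"dy":0,"dz":0.2,"spin":0},{"dx":0,"dy":0,"dz":0.3,"spin":0},{"dx":0,"dy":0,"dz":0.4,"spin":0},{"dx":0,"dy":0,"dz":0.5,"spin":0},{"dx":0,"dy":0,"dz":0.6,"spin":0},{"dx":0,"dy":0,"dz":0.7,"spin":0},{"dx":0,"dy":0,"dz":0.8,"spin":0},{"dx":0,"dy":0,"dz":0.9,"spin":0},{"dx":0,"dy":0,"dz":1.0,"spin":0}]' 0
python3 -m crank '[{"dx":0,"dy":0,"dz":0.1,"spin":0},{"dx":0,"dy":0,"dz":0.2,"spin":0},{"dx":0,"dy":0,"dz":0.3,"spin":0}]' 0
```

```text
time: 25.73
tool_pos: [412.1, 321.4, 14.2]
tcp_rot: [2.659, 1.57, 2.376]
contact_force: [-4.8, 3.2, 0.7]
grip_width: 0.6
time: 25.98
tool_pos: [414.9, 320.5, 14.2]
tcp_rot: [3.105, 1.57, 2.822]
contact_force: [-3.8, 4.2, 1.3]
grip_width: 0.2
```

```bash
python3 -m crank '[{"dx":0,"dy":0,"dz":0.1,"spin":0},{"dx":0,"dy":0,"dz":0.2,"spin":0},{"dx":0,"dy":0,"dz":0.3,"spin":0}]' 0
python3 -m crank '[{"dx":0,"dy":0,"dz":0.1,"spin":0},{"dx":0,"dy":0,"dz":0.2,"spin":0},{"dx":0,"dy":0,"dz":0.2,"spin":0}]' 0
```

```text
time: 26.23
tool_pos: [417.5, 319.7, 14.1]
tcp_rot: [-3.018, 1.57, 2.982]
contact_force: [-5.7, 3.8, 0.6]
grip_width: 0.4
time: 26.48
tool_pos: [419.3, 319.2, 14.1]
tcp_rot: [-3.053, 1.569, 2.947]
contact_force: [-5.7, 3.7, 0.4]
grip_width: 0.3
```

```bash
python3 -m crank '[{"dx":0,"dy":0,"dz":0.1,"spin":0},{"dx":0,"dy":0,"dz":0.2,"spin":0},{"dx":0,"dy":0,"dz":0.2,"spin":0}]' 0
python3 -m crank '[{"dx":0,"dy":0,"dz":0.1,"spin":0},{"dx":0,"dy":0,"dz":0.1,"spin":0}]' 0
```

```text
time: 26.73
tool_pos: [420.1, 318.8, 14.0]
tcp_rot: [-2.915, 1.567, 3.085]
contact_force: [-9.2, 6.0, 4.3]
grip_width: 0.4
time: 26.9
tool_pos: [420.5, 318.7, 14.0]
tcp_rot: [-2.898, 1.566, 3.102]
contact_force: [-10.8, 7.0, 3.1]
grip_width: 0.6
```

```bash
python3 -m crank '[{"dx":0,"dy":0,"dz":0.1,"spin":0},{"dx":0,"dy":0,"dz":0.15,"spin":0},{"dx":0,"dy":0,"dz":0.15,"spin":0}]' 0
python3 -m crank '[{"dx":0,"dy":0,"dz":0.1,"spin":0},{"dx":0,"dy":0,"dz":0.1,"spin":0},{"dx":0,"dy":0,"dz":0.1,"spin":0}]' 0
```

```text
time: 27.15
tool_pos: [421.0, 318.4, 13.9]
tcp_rot: [-2.865, 1.565, 3.135]
contact_force: [-14.7, 9.4, 4.6]
grip_width: 0.1
time: 27.4
tool_pos: [421.4, 318.2, 13.9]
tcp_rot: [-2.86, 1.564, 3.14]
contact_force: [-15.8, 10.4, 5.6]
grip_width: -0.3
```

```bash
python3 -m crank '[{"dx":0,"dy":0,"dz":-0.3,"spin":0},{"dx":0,"dy":0,"dz":-0.8,"spin":0},{"dx":0,"dy":0,"dz":-2,"spin":0},{"dx":0,"dy":0,"dz":-4,"spin":0},{"dx":0,"dy":0,"dz":-5,"spin":0},{"dx":-3,"dy":0,"dz":-5,"spin":0},{"dx":-7,"dy":0,"dz":-5,"spin":0},{"dx":-11,"dy":0,"dz":-5,"spin":0},{"dx":-15,"dy":0,"dz":-3,"spin":0},{"dx":-18,"dy":0,"dz":0,"spin":0},{"dx":-19,"dy":0,"dz":4,"spin":0},{"dx":-19,"dy":0,"dz":8,"spin":0},{"dx":-19,"dy":0,"dz":12,"spin":0},{"dx":-19,"dy":0,"dz":14,"spin":0},{"dx":-19,"dy":0,"dz":14,"spin":0},{"dx":-19,"dy":0,"dz":14,"spin":0}]' 0
python3 - <<'E'
from h import *
c=snap("wrist");cv2.imwrite("pics/w20.png",c["frame"]);np.save("w20.npy",c,allow_pickle=True);print(tool()[0][:3,3])
s=snap("scene");cv2.imwrite("pics/s20.png",s["frame"]);crop(s,270,190,100,75,8,"pics/s20c.png")
crop(c,190,40,120,210,3,"pics/w20c.png")
E
```

```text
time: 28.73
tool_pos: [560.0, 277.7, 203.5]
tcp_rot: [-2.442, 1.57, -2.726]
contact_force: [-0.3, -0.7, -0.3]
grip_width: 0.5
[558.98860705 278.26005007 203.70251538]
```

View pics/w20.png

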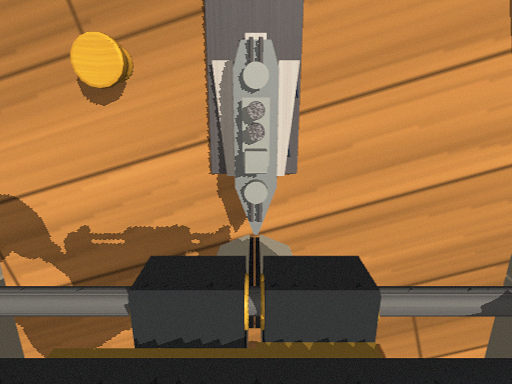

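View pics/s20.png

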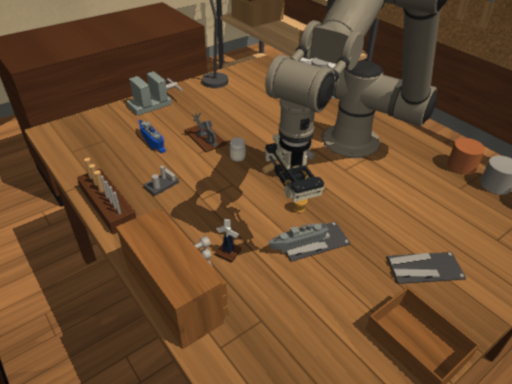

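View pics/s20c.png

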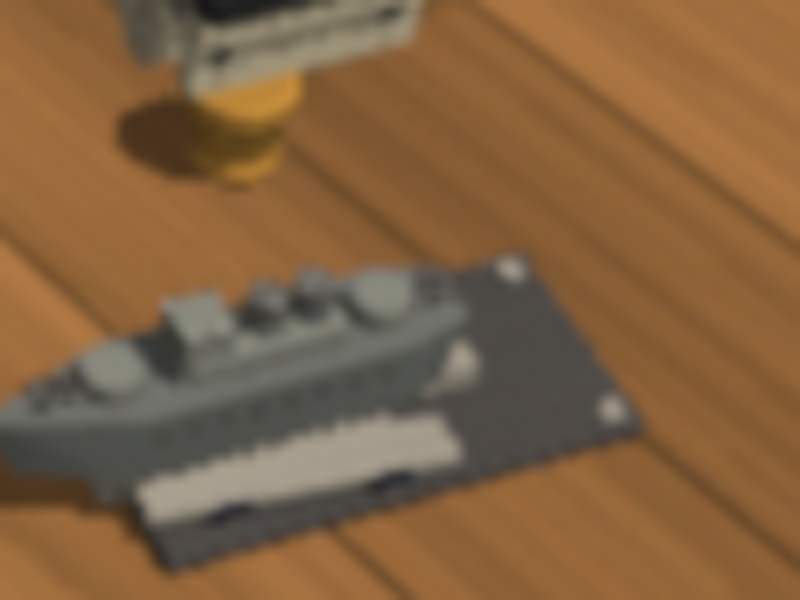

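View pics/w20c.png

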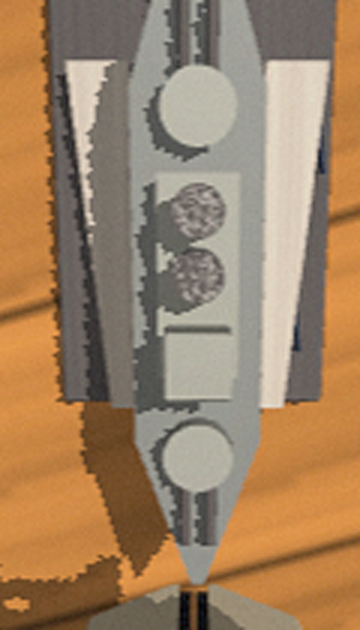

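```bash
python3 - <<'E'
from h import *
c=np.load("w20.npy",allow_pickle=True).item();g=lambda u,v,z:ray(c,190+u/3,40+v/3,z)
P=np.array([g(64,403,8),g(323,403,8)]);th=-.2825
M=np.array([[np.cos(th),-np.sin(th)],[np.sin(th),np.cos(th)]]);C=P.mean(0)[:2]-M@[95,0]
print("stand",C)
for n,q in dict(tang=ray(c,256,34,22),bow=g(198,583,54),Lm=g(66,60,19),Rm=g(329,60,19),Rin=g(267,60,19),Rf=g(282,407,19),Lf=g(107,407,19),deckL=g(130,120,54),deckR=g(266,120,54),dL2=g(135,430,54),dR2=g(259,430,54)).items():print(n,(M.T@(q[:2]-C)).round(1))
t=snap("top");crop(t,300,130,120,110,6,"pics/t20.png")
E
```

```text
stand [475.34109668 304.05651749]
tang [-42.7   1.6]
bow [145.9   1.4]
Lm [-20.6 -40.6]
Rm [-20.4  43.5]
Rin [-20.5  23.7]
Rf [93.8 31.3]
Lf [ 93.7 -30.7]
deckL [ -1.4 -18.5]
deckR [-1.4 21.3]
dL2 [ 92.4 -18.8]
dR2 [92.5 20.9]
```

View pics/t20.png

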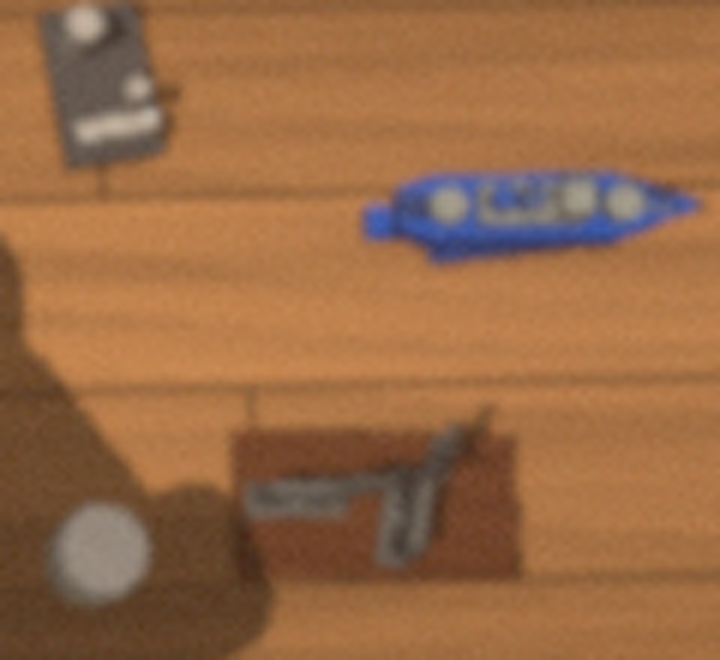

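```bash
python3 -c "
from plant import sensors,bot
print(sensors.get_obs()['contact_force']);print(bot.close_job())"
```

```text
[-0.2709551  -0.10751806 -0.01395109]
the job is handed in; nothing more can be done
None
```

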